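# Stir the small beads through the sizing sieve

### The job

Take the wooden stirring stick from its rest and stir the beads in the sorting sieve with it until all five small orange beads have dropped through the plate into the clear pan below and only the three big blue ones are left on top. Touch the beads and the sieve with the stick alone, and go gently: do not bear down hard on the plate, shove the sieve about or spill a bead. Then lay the stick back on its rest as it was, and leave everything else on the table undisturbed.

Things in the scene. Friction and masses are not known exactly. Their poses are not given: they have to be found in the camera images.
- stick: Light wooden stirring stick, 190 mm long, about 60 g, lying level on its rest, axis 35 mm above the table. Origin on the axis, mid-handle; x runs to the working tip, y level. Square handle 14 x 14 mm from x = -55 to 55 mm, then a round rod, soon 9 mm thick, to the tip at 135 mm. Below the axis, between the saddles, 29 mm of air. No pose while held; pushed hard, it can turn a little in the grip.
- stick_tip (a point): The outermost point of the stick's rounded tip (tip radius 4.5 mm), at x = 135 mm of the stick.
- rest: Dark wooden tool rest, fixed: base board 160 x 50 mm, 6 mm thick, and two saddles 10 mm thick at x = -45 (handle, seat 28 mm above table) and 80 mm (rod, seat 30.5 mm), each with a cheek on either side, 28 mm apart, 11 mm above the seat. Origin on the table below the origin of the stick when that lies as it was (start: within 6 mm along x, 3 mm across); x points where the stick's tip points.
- rest_tip_end (a point): Point on the rest above which the stick's tip lies when the stick is back as it was: x = 135 mm of the rest, 35 mm above the table.
- sieve: Teal bead sieve, white plate, on a clear catch pan, one piece: 143 mm across (rim 148), 91 mm high, 0.9 kg, loose on the table, slides at some 5 N. Origin: centre of underside. Plate 5 mm thick, its top 52 mm up; wall 39 mm above it, inside radius 67.5 mm. 12 square openings 20 x 20 mm, sides along x and y, centred at (+-17, +-17), (+-51, +-17), (+-17, +-51) mm; the rest solid, webs 14 mm wide.
- sieve_plate (a point): Centre of the top surface of the sieve plate (on a solid web).
- small1: One of five small orange drum beads, 16 mm across and 8 mm high, 10 g; it passes an opening of the plate. Origin at its centre, z along its axis; it starts flat on the solid part of the plate.
- small2: One of five small orange drum beads, 16 mm across and 8 mm high, 10 g; it passes an opening of the plate. Origin at its centre, z along its axis; it starts flat on the solid part of the plate.
- small3: One of five small orange drum beads, 16 mm across and 8 mm high, 10 g; it passes an opening of the plate. Origin at its centre, z along its axis; it starts flat on the solid part of the plate.
- small4: One of five small orange drum beads, 16 mm across and 8 mm high, 10 g; it passes an opening of the plate. Origin at its centre, z along its axis; it starts flat on the solid part of the plate.
- small5: One of five small orange drum beads, 16 mm across and 8 mm high, 10 g; it passes an opening of the plate. Origin at its centre, z along its axis; it starts flat on the solid part of the plate.
- big1: One of three big blue drum beads, 28 mm across and 14 mm high, 20 g; too big for the openings. Origin at its centre, z along its axis; it starts flat on the plate.
- big2: One of three big blue drum beads, 28 mm across and 14 mm high, 20 g; too big for the openings. Origin at its centre, z along its axis; it starts flat on the plate.
- big3: One of three big blue drum beads, 28 mm across and 14 mm high, 20 g; too big for the openings. Origin at its centre, z along its axis; it starts flat on the plate.
- jar: Bystander: closed amber jar, 52 mm across and 58 mm high. Origin at the centre of its underside.
- pen: Bystander: blue pen, 145 mm long, 8 mm thick, lying on the table. Origin under its middle.
- tweezers: Bystander: steel tweezers, 120 mm long, 10 mm high, lying on the table. Origin under the middle.
- pliers: Bystander: pliers with red grips, 145 mm long, 13 mm high, lying on the table. Origin under the pivot.
Things that resemble listed ones, but are neither listed nor needed, are in the scene too. There is more than one size of the stick; the one meant has the size given above. What is shaped like the rest but red is not meant.

How it is judged:
On the way, in this order (a step that is already met when the one before it is completed fails the run):
1. the stick's tip is down among the beads in the sieve, within 8 mm of the plate (horizontal distance between stick_tip and sieve_plate below 0.0675 m and z of stick_tip in the frame of sieve below 0.06 m), for 0.2 s.
2. all five small beads have dropped through the plate into the pan (z of each of small1, small2, small3, small4, small5 in the frame of sieve below 0.04 m and horizontal distance between each of small1, small2, small3, small4, small5 and sieve_plate below 0.0675 m), for 0.2 s.
At the end, for the whole second after the job is handed in: All five small beads lie in the pan, the three big ones on the plate; the sieve stands flat within 30 mm of its start; the stick lies on both saddles of its rest, within 18 mm lengthwise, 12 mm sideways and 0.15 rad, its tip at the same end as before; all at rest (all of step 2 and z of big1 in the frame of sieve between 0.05 and 0.09 m and horizontal distance between each of big1, big2, big3 and sieve_plate below 0.0675 m and z of big2 in the frame of sieve between 0.05 and 0.09 m and z of big3 in the frame of sieve between 0.05 and 0.09 m and x of stick in the frame of rest between -0.018 and 0.018 m and y of stick in the frame of rest between -0.012 and 0.012 m and z of stick in the frame of rest between 0.03 and 0.04 m and angle between the x axis of stick and the x axis of rest, either way round below 0.15 rad and horizontal distance between stick_tip and rest_tip_end below 0.05 m and linear speed of each of stick, sieve, small1, small2, small3, small4, small5, big1, big2, big3 below 0.02 m/s and distance of sieve from where it was at the start of the episode below 0.03 m and angle between sieve's own z axis and vertical below 0.05 rad); the robot touches nothing.
It fails at once if the sieve is pushed more than 30 mm or tipped more than 0.15 rad (distance of sieve from where it was at the start of the episode above 0.03 m or angle between sieve's own z axis and vertical above 0.15 rad).
It fails at once if the stick presses on the sieve with more than 25 N (contact force between stick and sieve above 25 N).
It fails at once if the gripper or arm touches a bead or the sieve (more than 1 N) (contact force between any of the fingers, the arm and sieve above 1 N or contact force between any of the fingers, the arm and small1 above 1 N or contact force between any of the fingers, the arm and small2 above 1 N or contact force between any of the fingers, the arm and small3 above 1 N or contact force between any of the fingers, the arm and small4 above 1 N or contact force between any of the fingers, the arm and small5 above 1 N or contact force between any of the fingers, the arm and big1 above 1 N or contact force between any of the fingers, the arm and big2 above 1 N or contact force between any of the fingers, the arm and big3 above 1 N).
It fails at once if a bead leaves the sieve (horizontal distance between any of small1, small2, small3, small4, small5, big1, big2, big3 and sieve_plate above 0.085 m).
It fails at once if the jar, pen, pliers or tweezers are moved by more than 15 mm (distance of any of jar, pen, pliers, tweezers from where it was at the start of the episode above 0.015 m).
It also fails if it takes over 72 s, if anything falls off the work surface, if the arm or the gripper's body presses on something with over 40 N, if the wrist force passes 120 N, or if a joint passes its speed limit or range.

### The arm

A 7-joint arm with a two-finger parallel gripper is mounted at the origin on the work surface. World frame = base frame: x ahead of the robot, y to its left, z up, the work surface at z = 0. Lengths are in m, angles in rad, forces in N, time in s.
With the tool pointing down it reaches from about 0.425 to 1.025 m from the base axis. Payload 9.4 kg.
Tool frame: the origin (TCP) lies at the very end of the fingers, on their centre line; the grasp point (between the pads) lies 19 mm behind it (tcp_to_grasp is the distance from the TCP to the grasp point, in m); z points along the fingers, y is the line along which they close (so a half turn about z gives the same grasp; the last joint's range is limited). The gripper opens to 85 mm and grips with 20 to 120 N. Pads are 22 mm wide; open, the fingers measure 114 mm over their backs; the gripper's body (76 mm by 85 mm) begins 54 mm behind the grasp point. The pads swing forward as they close: fully open they stand 13 mm farther back than shut.
Start: joints at [-1.212, 0.599, -0.003, 1.599, 0.002, 0.943, -0.08], TCP at [0.306, 0.657, 0.199] pointing down, gripper open.
Joint ranges: [-2.57, 2.57], [-0.35, 1.97], [-1.29, 1.29], [0.11, 2.56], [-1.05, 4.19], [0.11, 1.86], [-2.63, 2.63]. Speed limits (rad/s): [2.22, 2.22, 3.01, 3.01, 3.14, 3.14, 3.14].

### API

Orientations are given as a unit quaternion [w, x, y, z].
In Python, from station import * gives the robot as it stands.
- The arm moves only by the tool carry_out, never from a script. Its argument "rows" is a list of rows, each an object with "dp": the shift along the tool's x, y, z in m, a list of three; "rot": the turn, a rotation vector about the tool's x, y, z in degrees, a list of three; "hand": the finger opening in m, from 0 to 0.0854. In form: [{"dp": [tx, ty, tz], "rot": [ax, ay, az], "hand": hand}, ...]. A call has 1 to 10 rows; each row shifts and turns the commanded pose from where the row before left it, along the tool's axes as they then stand; what a row does not reach is not made up. A row lasts 1/12 s, in which the tool goes at most 41.7 mm and 7.16 degrees, less where a joint would pass 70% of its speed; a pose out of reach is approached as far as the arm can. A call is refused whole if a number of a shift passes 0.0417 or a number of a turn 7.16, either way. A call with a gripper value outside its range is refused whole. The fingers move at their own pace and stop on an object; "force" is the grip in N (left out, the last holds). Time passes only in rows, so rows that do not move let the fingers close. It gives the time, the measured TCP pose, the force, the opening and the grip force at its end, in the units of the state.
- state(): the state, without advancing time (a new reading comes with each control period).
- get_image(name): name is "scene" or "top" or "wrist"; returns a dict with "frame" (420x560x3 uint8, red, green, blue), "fx", "fy", "cx", "cy" (pixels), "R" (3x3) and "t" (3): a world point X has camera coordinates R X + t. Camera axes: x right, y down, z forward; pixel columns grow to the right and rows downward; lengths in m; the calibration is good to about 2 mm. A picture is of the moment at which its call begins. There is no depth.
- job_done(): hands the job in; it is judged then, once.
The state is a dict: "time": time; "joint_positions": joint angles; "dq": joint speeds; "joint_torque": joint torques, N m; "tool_pos": TCP position; "ee_rot": TCP orientation; "wrist_force": force on the tool from outside, world axes, zero at the start; "moment": the same for the moment, N m; "gripper_width": opening from 0.0 (shut) to 1.0 (fully open); "grasp_force": force on a finger pad.
Only numpy, scipy, OpenCV 4.12 (cv2) and the standard library are available. Lean on these libraries where they do the work, as an engineer would, in place of code of your own. Each camera call takes 0.05 s, during which the arm holds its last target. There are 200 camera calls.

## Working session

There is one attempt and no reset: what is moved stays moved. The work goes in short steps, Python scripts to look and compute and a tool call to move; the robot and the scene stay as the last step left them, time stands still between calls to the robot, and variables do not carry over. Pictures are saved under pics/ and viewed, at most 10 in all, crops included, and the job is handed in when it is done.

Besides the shell and the picture viewer there is one more tool, called after "Emit:" by a JSON object that holds its "name" and its "arguments", one argument or row to a line. carry_out: Moves the arm, as the interface text tells. Its arguments: {"type":"object","properties":{"rows":{"type":"array"},"force":{"type":"number"}},"required":["rows"]}

```bash
mkdir -p pics; ls; python3 - <<'E'
from station import *
import cv2,numpy as np
for n in ("scene","top"):
    g=get_image(n); cv2.imwrite(f"pics/{n}0.png",cv2.cvtColor(g["frame"],cv2.COLOR_RGB2BGR))
    R=np.array(g["R"]);print(n,g["fx"],g["cx"],g["cy"],R.round(3).tolist(),(-R.T@np.array(g["t"])).round(3))
print(state())
E
```

```text
pics
scene 489.4917951487676 275.7331922837779 214.23311242944274 [[0.465, 0.885, -0.005], [0.549, -0.293, -0.783], [-0.695, 0.361, -0.622]] [ 1.339 -0.39   0.812]
top 479.0493099346103 274.49737005472247 208.6329826328379 [[-0.024, -0.999, -0.024], [-0.993, 0.027, -0.113], [0.113, 0.021, -0.993]] [0.387 0.    1.162]
{'time': 0.1, 'joint_positions': array([-1.21173513,  0.60005697, -0.00255   ,  1.60004744,  0.0017839 ,
        0.94290693, -0.07980463]), 'dq': array([-4.25029231e-04,  6.48779126e-04, -6.81810940e-05, -1.89763131e-04,
        3.81028975e-04, -2.01899802e-03,  1.16691521e-03]), 'joint_torque': array([ 4.94002394e-03, -7.77986956e+01,  1.57030709e+00, -2.58618540e+01,
        1.27230637e-02,  5.50762066e-03, -3.70304576e-05]), 'tool_pos': array([0.30583269, 0.65682043, 0.19869555]), 'ee_rot': array([-9.63643831e-05,  2.16136418e-01,  9.76362918e-01, -7.01627365e-04]), 'wrist_force': array([ 0.54455341, -0.33111591,  1.3146646 ]), 'moment': array([-0.0016743 , -0.03284052, -0.01838521]), 'grasp_force': 0.0, 'gripper_width': 1.004402450113688}
```

View pics/scene0.png

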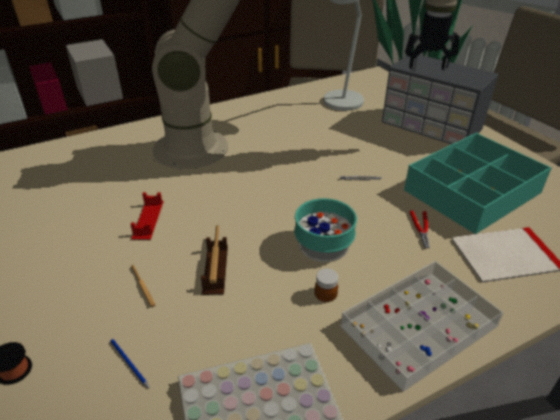

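View pics/top0.png

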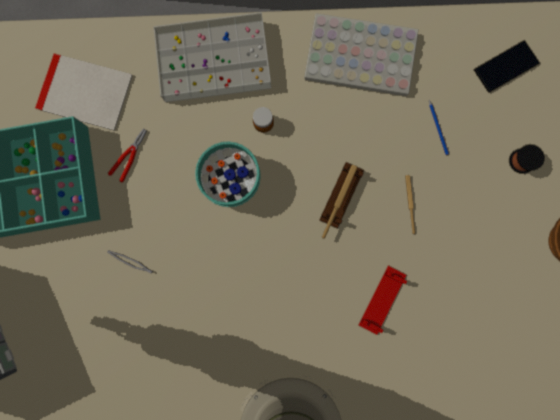

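The scene view shows the stick on the dark rest at about (214,258), the sieve at (325,228), and decoys: a red rest and a short stick. The top view shows the rest and stick at (342,198) with the tip at (324,236), and the sieve at (228,174).

```bash
cat > h.py <<'E'
from station import *
import cv2,numpy as np
from scipy.spatial.transform import Rotation as Ro
def grab(n):
    g=get_image(n); g["R"]=np.array(g["R"]);g["t"]=np.array(g["t"]);return g
def ray(g,px,z):
    px=np.atleast_2d(px).astype(float)
    d=np.c_[(px[:,0]-g["cx"])/g["fx"],(px[:,1]-g["cy"])/g["fy"],np.ones(len(px))]@g["R"]
    c=-g["R"].T@g["t"]
    return c+d*((z-c[2])/d[:,2])[:,None]
def proj(g,X):
    c=np.atleast_2d(X)@g["R"].T+g["t"]
    return np.c_[g["fx"]*c[:,0]/c[:,2]+g["cx"],g["fy"]*c[:,1]/c[:,2]+g["cy"]]
def hsv(g): return cv2.cvtColor(g["frame"],cv2.COLOR_RGB2HSV)
def save(g,name,crop=None,k=1):
    f=cv2.cvtColor(g["frame"],cv2.COLOR_RGB2BGR)
    if crop: f=f[crop[1]:crop[3],crop[0]:crop[2]]
    cv2.imwrite("pics/"+name,cv2.resize(f,None,fx=k,fy=k,interpolation=cv2.INTER_CUBIC))
E
python3 - <<'E'
from h import *
g=grab("top");H=hsv(g)
teal=cv2.inRange(H,(75,80,60),(100,255,255))
cs,_=cv2.findContours(teal,cv2.RETR_EXTERNAL,cv2.CHAIN_APPROX_NONE)
c=[c for c in cs if 190<c[:,0,0].mean()<265 and 140<c[:,0,1].mean()<210 and len(c)>50]
for k in c:
    w=ray(g,k[:,0,:],0.091); (x,y),r=cv2.minEnclosingCircle(w[:,:2].astype(np.float32)); 
    A=np.c_[2*w[:,:2],np.ones(len(w))];s=np.linalg.lstsq(A,(w[:,:2]**2).sum(1),rcond=None)[0]
    print("sieve",x,y,r,s[:2],np.sqrt(s[2]+s[0]**2+s[1]**2))
print("HSV stick",H[205,339],H[185,346],H[234,325],H[200,335],H[240,330])
f=g["frame"][150:250,310:375]; 
im=g["frame"]
a=cv2.resize(im[140:210,190:265],None,fx=7,fy=7,interpolation=cv2.INTER_CUBIC)
b=cv2.resize(im[155:245,310:370],None,fx=5.4,fy=5.4,interpolation=cv2.INTER_CUBIC)[:490,:270]
a=cv2.copyMakeBorder(a,0,0,0,0,0); h=min(a.shape[0],b.shape[0])
cv2.imwrite("pics/crop1.png",cv2.cvtColor(np.hstack([a[:h],b[:h]]),cv2.COLOR_RGB2BGR))
print(ray(g,[[342,198]],0.035),ray(g,[[324,236]],0.035))
E
```

```text
sieve 0.5920361280441284 0.12733443081378937 0.07509752362966537 [0.5923015  0.12720319] 0.07247610883365871
HSV stick [ 18 141 107] [ 18 133 128] [ 19 132 106] [ 15 156  72] [ 21  58 137]
[[ 0.53666836 -0.1365348   0.035     ]] [[ 0.44793454 -0.09081545  0.035     ]]
```

View pics/crop1.png

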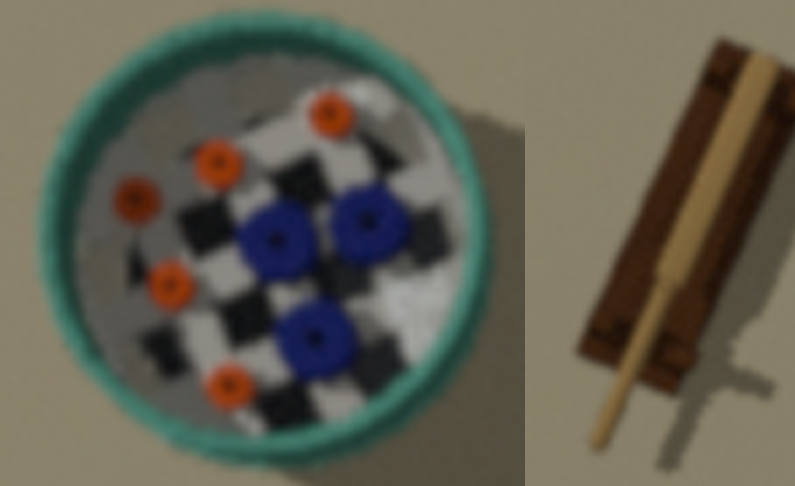

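The crop shows orange beads at crop pixels (331,116), (219,164), (136,200), (170,286) and (231,387). The blue ones are at (277,240), (370,222) and (316,338), the dark openings form a tilted grid, and the stick runs from (762,60) to (598,445).

```bash
python3 - <<'E'
from h import *
g=grab("top");H=hsv(g);rng=lambda lo,hi:cv2.inRange(H,lo,hi)
C=np.array([0.5923,0.1272])
op=np.array([[300,183],[207,223],[245,317],[165,352],[290,405],[380,362],[345,275],[430,235]])/7.+[190-.5+.07,140-.5+.07]
W=ray(g,op,0.052)[:,:2]
from scipy.optimize import least_squares
idx=lambda q:np.round((q/0.017-1)/2)*0.034+0.017
def res(p):
    c,s=np.cos(p[2]),np.sin(p[2]); q=(W-p[:2])@np.array([[c,-s],[s,c]]); return (q-idx(q)).ravel()
best=min((least_squares(res,[C[0],C[1],a]) for a in np.radians(np.arange(-45,45,5))),key=lambda r:r.cost+ 10*max(0,np.hypot(*(r.x[:2]-C))-.01))
print("fit",best.x,np.degrees(best.x[2]),np.abs(best.fun).max())
p=best.x;c,s=np.cos(p[2]),np.sin(p[2])
for nm,m,z in (("orange",rng((3,180,90),(14,255,255)),0.060),("blue",rng((105,150,50),(130,255,255)),0.066)):
    n,l,st,ce=cv2.connectedComponentsWithStats(m)
    for i in range(1,n):
        if st[i,4]>8 and 195<ce[i,0]<262 and 140<ce[i,1]<208:
            w=ray(g,ce[i],z)[0,:2]; q=(w-p[:2])@np.array([[c,-s],[s,c]]); print(nm,st[i,4],w.round(4),(q*1000).round(1),np.hypot(*q).round(4))
m=rng((14,105,92),(24,255,255)); m[:, :310]=0;m[:,372:]=0;m[:155]=0;m[245:]=0
n,l,st,ce=cv2.connectedComponentsWithStats(m); i=1+np.argmax(st[1:,4]); ys,xs=np.where(l==i)
w=ray(g,np.c_[xs,ys],0.038)[:,:2]; mu=w.mean(0);u=np.linalg.svd(w-mu)[2][0]; u*=-np.sign(u[0]); t=(w-mu)@u
print("stick",st[i,4],mu,u,np.degrees(np.arctan2(u[1],u[0])),t.min(),t.max(), "origin", mu+u*(t.max()-.135),mu+u*(t.min()+.055))
print(ray(g,[[323.5,237.4],[353.9,166.1]],0.035))
E
```

```text
fit [0.59627214 0.12894706 0.39751516] 22.775941023009672 0.0031808581724924317
orange 21 [0.6392 0.1081] [ 31.5 -35.8] 0.0477
orange 29 [0.6236 0.1469] [32.2  6. ] 0.0327
orange 28 [0.583  0.1635] [ 1.2 37. ] 0.037
orange 25 [0.548  0.1433] [-39.   31.9] 0.0504
blue 87 [0.5999 0.0961] [ -9.3 -31.7] 0.033
blue 87 [0.5957 0.1259] [-1.7 -2.6] 0.0031
blue 88 [0.5626 0.1138] [-37.   -0.9] 0.037
stick 358 [ 0.54195632 -0.13338061] [-0.90179611  0.43216175] 154.39517132032373 -0.08002665922420481 0.10653381860608356 origin [ 0.56762701 -0.14568261] [ 0.56452526 -0.14419618]
[[ 0.44468281 -0.08952688  0.035     ]
 [ 0.6125001  -0.16787627  0.035     ]]
```

Emit:
{"name": "carry_out", "arguments": {
  "rows": [
    {"dp":[-0.02,-0.022,0],"rot":[0,0,0],"hand":0.085},
    {"dp":[-0.02,-0.022,0],"rot":[0,0,0],"hand":0.085},
    {"dp":[-0.02,-0.022,0],"rot":[0,0,0],"hand":0.085},
    {"dp":[-0.02,-0.022,0],"rot":[0,0,0],"hand":0.085},
    {"dp":[-0.02,-0.022,0],"rot":[0,0,0],"hand":0.085},
    {"dp":[-0.02,-0.022,0],"rot":[0,0,0],"hand":0.085},
    {"dp":[-0.02,-0.022,0],"rot":[0,0,0],"hand":0.085},
    {"dp":[-0.02,-0.022,0],"rot":[0,0,0],"hand":0.085},
    {"dp":[-0.02,-0.022,0],"rot":[0,0,0],"hand":0.085}
  ]
}}

```text
time: 0.95
tool_pos: [0.3858, 0.4003, 0.1995]
ee_rot: [0.0, 0.216, 0.976, -0.0]
wrist_force: [-0.3, 1.2, 0.3]
gripper_width: 0.991
grasp_force: 0.0
```

Emit:
{"name": "carry_out", "arguments": {
  "rows": [
    {"dp":[-0.02,-0.022,0],"rot":[0,0,0],"hand":0.085},
    {"dp":[-0.02,-0.022,0],"rot":[0,0,0],"hand":0.085},
    {"dp":[-0.02,-0.022,0],"rot":[0,0,0],"hand":0.085},
    {"dp":[-0.02,-0.022,0],"rot":[0,0,0],"hand":0.085},
    {"dp":[-0.02,-0.022,0],"rot":[0,0,0],"hand":0.085},
    {"dp":[-0.02,-0.022,0],"rot":[0,0,0],"hand":0.085},
    {"dp":[-0.02,-0.022,0],"rot":[0,0,0],"hand":0.085},
    {"dp":[-0.02,-0.022,0],"rot":[0,0,0],"hand":0.085},
    {"dp":[0,0,0],"rot":[0,0,0],"hand":0.085}
  ]
}}

```text
time: 1.7
tool_pos: [0.4577, 0.1688, 0.1996]
ee_rot: [0.0, 0.219, 0.976, -0.001]
wrist_force: [-0.3, -0.5, 0.0]
gripper_width: 0.996
grasp_force: 0.0
```

```bash
python3 - <<'E'
from h import *
g=grab("wrist");save(g,"w1.png");s=state();print(s["tool_pos"],s["ee_rot"],s["time"])
c=-g["R"].T@g["t"];print("cam",c,g["R"][2],"sieve px",proj(g,[[.595,.128,.052]]))
E
```

```text
[0.45710476 0.17163339 0.19960757] [ 2.16885481e-04  2.18742050e-01  9.75782613e-01 -4.01416873e-04] 1.75
cam [0.38647445 0.20249933 0.37614723] [ 0.27682217 -0.13183972 -0.9518339 ] sieve px [[299.77924844 297.13661583]]
```

View pics/w1.png

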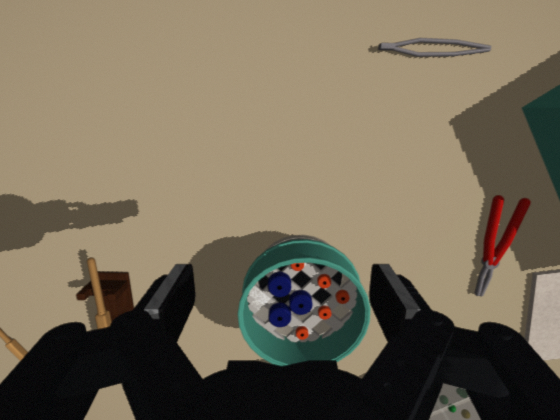

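The wrist view shows the sieve at (303,305), with five orange beads at (297,265), (323,282), (343,297), (325,313), (302,333) and blues at (279,284), (301,302), (280,314). I'll refine positions from this view next.

```bash
cat >> h.py <<'E'
def beads(g,P,zo=.060,zb=.066,box=None,amin=8):
    H=hsv(g);c,s=np.cos(P[2]),np.sin(P[2])
    for nm,m,z in (("o",cv2.inRange(H,(0,150,60),(16,255,255)),zo),("b",cv2.inRange(H,(105,120,40),(135,255,255)),zb)):
        n,l,st,ce=cv2.connectedComponentsWithStats(m)
        for i in range(1,n):
            w=ray(g,ce[i],z)[0,:2]; q=(w-P[:2])@np.array([[c,-s],[s,c]])
            if st[i,4]>amin and np.hypot(*q)<.075: print(nm,st[i,4],ce[i].round(),w.round(4),(q*1000).round(1))
E
python3 - <<'E'
from h import *
from scipy.optimize import least_squares
g=grab("wrist");H=hsv(g)
# openings: dark unsaturated blobs inside the sieve
m=((H[...,2]<45)).astype(np.uint8)*255
mm=np.zeros_like(m);cv2.circle(mm,(304,303),54,255,-1);m&=mm
n,l,st,ce=cv2.connectedComponentsWithStats(m)
pts=[ce[i] for i in range(1,n) if 40<st[i,4]<250]; print([(st[i,4],ce[i].round().tolist()) for i in range(1,n) if st[i,4]>10])
W=ray(g,pts,.052)[:,:2]
idx=lambda q:np.round((q/0.017-1)/2)*0.034+0.017
def res(p):
    c,s=np.cos(p[2]),np.sin(p[2]); q=(W-p[:2])@np.array([[c,-s],[s,c]]); return (q-idx(q)).ravel()
r=least_squares(res,[.595,.128,.3975],loss="soft_l1",f_scale=.002);print(r.x,(r.fun*1000).round(1))
for X in (r.x,): beads(g,X)
# rim circle
teal=cv2.inRange(H,(75,60,40),(100,255,255));n,l,st,ce=cv2.connectedComponentsWithStats(teal)
print([(st[i].tolist()) for i in range(1,n) if st[i,4]>100])
a=cv2.resize(g["frame"][235:375,230:380],None,fx=4,fy=4,interpolation=cv2.INTER_CUBIC);cv2.imwrite("pics/w2.png",a[...,::-1])
E
```

```text
[(np.int32(26), [317.0, 268.0]), (np.int32(20), [280.0, 270.0]), (np.int32(161), [299.0, 280.0]), (np.int32(131), [265.0, 281.0]), (np.int32(86), [335.0, 279.0]), (np.int32(17), [277.0, 289.0]), (np.int32(151), [319.0, 297.0]), (np.int32(222), [282.0, 301.0]), (np.int32(15), [298.0, 307.0]), (np.int32(17), [277.0, 320.0])]
[0.59638955 0.1312315  0.44159123] [-0.8  1.1  2.3  8.2 -2.2 -4.2 -0.8 -0.5  2.4 -0.7]
o 69 [295. 268.] [0.5509 0.1443] [-35.5  31.2]
o 142 [322. 282.] [0.5818 0.1647] [ 1.1 36.5]
o 130 [340. 298.] [0.6106 0.1763] [32.1 34.6]
o 133 [322. 314.] [0.6225 0.1481] [30.9  4.1]
o 127 [299. 334.] [0.6381 0.1107] [ 28.9 -36.4]
b 410 [277. 286.] [0.5612 0.1168] [-38.   2.]
b 729 [288. 310.] [0.5964 0.1146] [ -7.1 -15.1]
[[520, 86, 40, 120, 2481], [235, 241, 133, 126, 6440]]
```

View pics/w2.png

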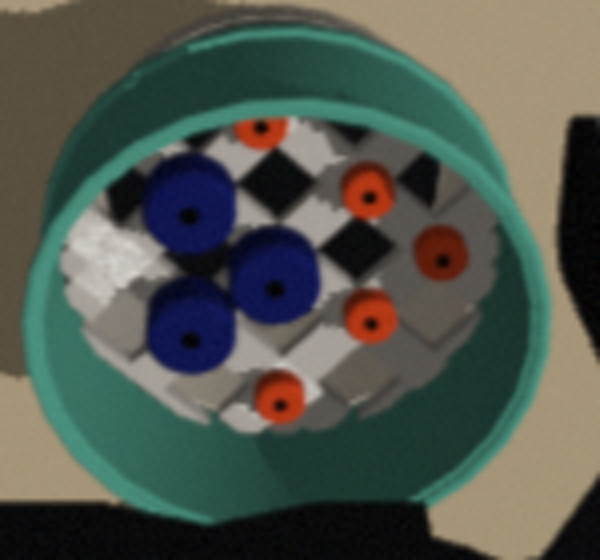

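Emit:
{"name": "carry_out", "arguments": {
  "rows": [
    {"dp":[-0.0224,-0.024,0],"rot":[0,0,0],"hand":0.085},
    {"dp":[-0.0224,-0.024,0],"rot":[0,0,0],"hand":0.085},
    {"dp":[-0.0224,-0.024,0],"rot":[0,0,0],"hand":0.085},
    {"dp":[-0.0224,-0.024,0],"rot":[0,0,0],"hand":0.085},
    {"dp":[-0.0224,-0.024,0],"rot":[0,0,0],"hand":0.085},
    {"dp":[-0.0224,-0.024,0],"rot":[0,0,0],"hand":0.085},
    {"dp":[-0.0224,-0.024,0],"rot":[0,0,0],"hand":0.085},
    {"dp":[-0.0224,-0.024,0],"rot":[0,0,0],"hand":0.085},
    {"dp":[-0.0224,-0.024,0],"rot":[0,0,0],"hand":0.085},
    {"dp":[-0.0224,-0.024,0],"rot":[0,0,0],"hand":0.085}
  ]
}}

```text
time: 2.63
tool_pos: [0.5591, -0.1371, 0.1994]
ee_rot: [0.0, 0.215, 0.977, 0.0]
wrist_force: [0.6, 0.5, -0.2]
gripper_width: 0.994
grasp_force: 0.0
```

Emit:
{"name": "carry_out", "arguments": {
  "rows": [
    {"dp":[0,0,0.02],"rot":[0,0,0],"hand":0.085},
    {"dp":[0,0,0.03],"rot":[0,0,0],"hand":0.085},
    {"dp":[0,0,0.03],"rot":[0,0,0],"hand":0.085},
    {"dp":[0,0,0],"rot":[0,0,0],"hand":0.085},
    {"dp":[0,0,0],"rot":[0,0,0],"hand":0.085}
  ]
}}

```text
time: 3.05
tool_pos: [0.5577, -0.1359, 0.1186]
ee_rot: [-0.002, 0.215, 0.977, 0.0]
wrist_force: [0.3, 0.1, 0.3]
gripper_width: 0.994
grasp_force: 0.0
```

```bash
python3 - <<'E'
from h import *
g=grab("wrist");save(g,"w3.png");s=state();print(s["tool_pos"],s["ee_rot"],s["time"])
u=np.array([-.9035,.4285,0]);o=np.array([.565,-.1455,.035])
print(proj(g,[o+u*.135,o+u*.055,o,o-u*.055]))
E
```

```text
[ 0.55868376 -0.13635743  0.11993276] [-2.68239226e-04  2.15450555e-01  9.76514704e-01  1.42424108e-04] 3.1
[[276.15788265  47.57746988]
 [275.84147512 152.55064751]
 [275.65620511 214.01689107]
 [275.49204729 268.47883097]]
```

View pics/w3.png

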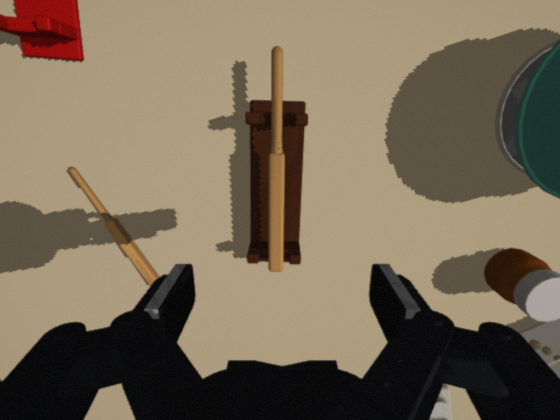

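The wrist view shows the stick from its tip at (277,46), shoulder at (277,150) and end at (277,272), matching my estimate within about 1 mm. I'll descend and grasp.

Emit:
{"name": "carry_out", "arguments": {
  "rows": [
    {"dp":[0,-0.0055,0.02],"rot":[0,0,0],"hand":0.085},
    {"dp":[0,0,0.025],"rot":[0,0,0],"hand":0.085},
    {"dp":[0,0,0.025],"rot":[0,0,0],"hand":0.085},
    {"dp":[0,0,0.02],"rot":[0,0,0],"hand":0.085},
    {"dp":[0,0,0.012],"rot":[0,0,0],"hand":0.085},
    {"dp":[0,0,0],"rot":[0,0,0],"hand":0.085},
    {"dp":[0,0,0],"rot":[0,0,0],"hand":0.085}
  ]
}}

```text
time: 3.68
tool_pos: [0.5566, -0.1422, 0.0185]
ee_rot: [0.0, 0.216, 0.976, 0.0]
wrist_force: [-0.0, -0.1, 0.9]
gripper_width: 0.996
grasp_force: 0.0
```

Emit:
{"name": "carry_out", "arguments": {
  "rows": [
    {"dp":[0,0,0],"rot":[0,0,0],"hand":0.03},
    {"dp":[0,0,0],"rot":[0,0,0],"hand":0.02},
    {"dp":[0,0,0],"rot":[0,0,0],"hand":0},
    {"dp":[0,0,0],"rot":[0,0,0],"hand":0},
    {"dp":[0,0,0],"rot":[0,0,0],"hand":0},
    {"dp":[0,0,0],"rot":[0,0,0],"hand":0},
    {"dp":[0,0,0],"rot":[0,0,0],"hand":0},
    {"dp":[0,0,0],"rot":[0,0,0],"hand":0}
  ],
  "force": 70
}}

```text
time: 4.35
tool_pos: [0.5559, -0.1424, 0.0175]
ee_rot: [0.0, 0.216, 0.976, 0.0]
wrist_force: [0.4, -0.2, -0.4]
gripper_width: 0.004
grasp_force: 0.0
```

```bash
python3 - <<'E'
from h import *
s=state();print(s)
E
```

```text
{'time': 4.35, 'joint_positions': array([ 0.12507744,  0.68101314,  0.0398506 ,  2.08296873, -0.06789833,
        0.37877899,  1.35415261]), 'dq': array([ 0.00235738,  0.00248533,  0.00018392,  0.00213323,  0.00037903,
        0.000396  , -0.0005497 ]), 'joint_torque': array([ 2.73064830e-05, -6.95609450e+01,  2.49655098e+00, -1.17832062e+01,
        5.83488596e-03,  2.68959535e-03, -1.36098015e-04]), 'tool_pos': array([ 0.55585087, -0.14243999,  0.01750473]), 'ee_rot': array([5.88667140e-06, 2.16173620e-01, 9.76354938e-01, 3.40235318e-06]), 'wrist_force': array([ 0.35388903, -0.17020882, -0.43099966]), 'moment': array([ 0.0198661 , -0.01457844,  0.01237685]), 'grasp_force': 0.0, 'gripper_width': 0.003991927744075934}
```

```bash
python3 - <<'E'
from h import *
g=grab("wrist");h=grab("scene")
a=cv2.resize(h["frame"][180:330,100:300],(560,420),interpolation=cv2.INTER_CUBIC)
f=cv2.resize(np.hstack([g["frame"],a]),(800,300),interpolation=cv2.INTER_AREA);cv2.imwrite("pics/m4.png",f[...,::-1])
E
```

```text
(no output)
```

View pics/m4.png

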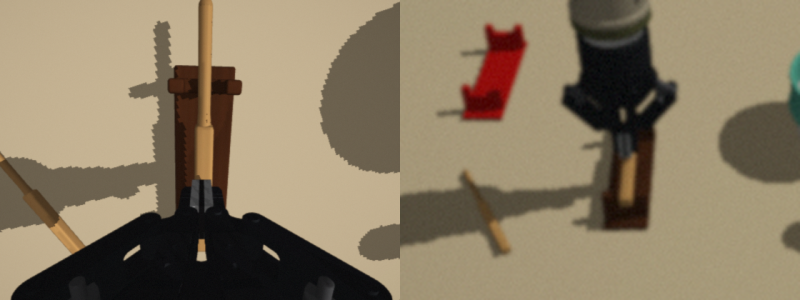

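```bash
python3 - <<'E'
from h import *
g=grab("wrist");H=hsv(g)
s=state();R=Ro.from_quat(np.roll(s["ee_rot"],-1)).as_matrix();p=s["tool_pos"]
T=lambda *v:proj(g,p+R@np.array(v))[0].round(1)
print("tcp",T(0,0,0),"grasp",T(0,0,-.019),"tip +x face",T(.011,0,0),"grasp +x face L/R",T(.011,-.007,-.019),T(.011,.007,-.019),"tip corners",T(.011,-.011,0),T(.011,.011,0))
u=np.array([-.9035,.4285,0]);o=np.array([.565,-.1455,.035]);print("stick",proj(g,[o+u*.135,o+u*.055,o+u*.021]))
ch=np.where((H[...,2]<50),'#',np.where((H[...,0]>12)&(H[...,0]<24)&(H[...,1]>100),'w',np.where(H[...,1]<70,'-','.')))
for y in range(236,306,4): print(y,''.join(ch[y,255:325:2]))
E
```

```text
tcp [282.1 240.7] grasp [282.1 254.3] tip +x face [282.1 224.4] grasp +x face L/R [269.7 236.6] [294.7 236.6] tip corners [264.3 224.4] [299.9 224.4]
stick [[286.81803038   0.47078515]
 [284.97484685 175.54032798]
 [284.34996894 234.89257876]]
236 ###......wwwwwwwwwwwww...........--
240 ##.......wwwwwwwwwwwww...........--
244 ###......wwwwwwwwwwwwww.........w--
248 ##.......wwwwwwwwwwwww...........--
252 ###....-----###-----ww...........--
256 ##.....-----####----.w...........--
260 ###....-----####-----w..........---
264 #######-----####-----######.....---
268 #######-----####-----#######....---
272 ######------####-----########..w---
276 ######------####------#######...---
280 ######------####------#######...---
284 ######------####------########..---
288 ######------####------########..---
292 ##########--####--#############----
296 ###########-####-###############---
300 #################################--
304 ###################################
```

```bash
python3 - <<'E'
from h import *
g=grab("wrist");s=state();R=Ro.from_quat(np.roll(s["ee_rot"],-1)).as_matrix();p=s["tool_pos"]
T=lambda *v:proj(g,p+R@np.array(v))[0].round(1)
for z in (0,-.013,-.026,-.04): print(z,"open inner +x,-x",T(.011,.0427,z),T(-.011,.0427,z),T(.011,-.0427,z),"shut",T(.011,0,z),T(-.011,0,z))
h=grab("scene");Hh=hsv(h)
P=lambda *v:proj(h,p+R@np.array(v))[0].round(1)
print("scene tcp",P(0,0,0),"z-.025",P(0,0,-.025),P(0,.0,-.06))
u=np.array([-.9035,.4285,0]);o=np.array([.565,-.1455,.042]);print("stick scene",proj(h,[o+u*.021,o,o-u*.055]).round(1).tolist())
a=h["frame"][225:285,190:245];cv2.imwrite("pics/sc5.png",cv2.resize(a,None,fx=10,fy=10,interpolation=cv2.INTER_CUBIC)[...,::-1])
E
```

```text
0 open inner +x,-x [351.1 224.4] [348.7 256.5] [213.1 224.4] shut [282.1 224.4] [282.1 256.5]
-0.013 open inner +x,-x [355.9 232.4] [353.2 266.4] [208.3 232.5] shut [282.1 232.5] [282.1 266.4]
-0.026 open inner +x,-x [361.6 241.7] [358.4 277.7] [202.8 241.7] shut [282.2 241.7] [282.2 277.8]
-0.04 open inner +x,-x [368.6 253.3] [364.9 292. ] [195.8 253.4] shut [282.3 253.4] [282.2 292. ]
scene tcp [214.7 266.3] z-.025 [213.8 258.4] [212.5 247. ]
stick scene [[214.6, 255.1], [214.1, 261.5], [212.6, 279.1]]
```

View pics/sc5.png

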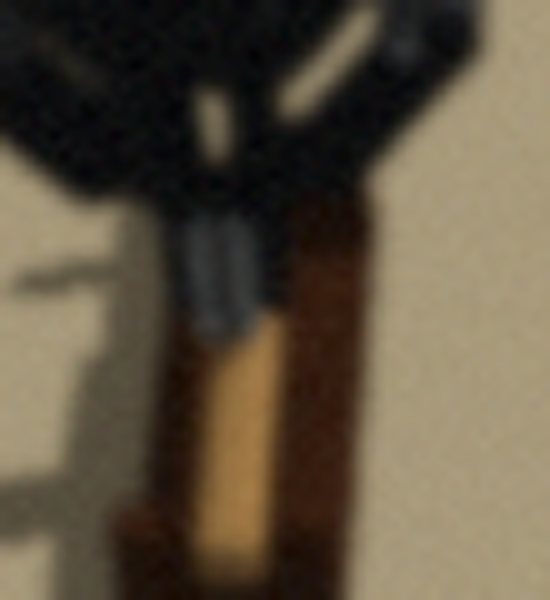

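The scene crop shows the shut fingertips at crop (222,340), which is about 30 mm above the reported TCP and above the stick. So the fingers closed over it without gripping. I'll open, then check the tool constants and finger geometry.

Emit:
{"name": "carry_out", "arguments": {
  "rows": [
    {"dp":[0,0,0],"rot":[0,0,0],"hand":0.085},
    {"dp":[0,0,0],"rot":[0,0,0],"hand":0.085},
    {"dp":[0,0,0],"rot":[0,0,0],"hand":0.085},
    {"dp":[0,0,0],"rot":[0,0,0],"hand":0.085},
    {"dp":[0,0,0],"rot":[0,0,0],"hand":0.085},
    {"dp":[0,0,0],"rot":[0,0,0],"hand":0.085},
    {"dp":[0,0,0],"rot":[0,0,0],"hand":0.085},
    {"dp":[0,0,0],"rot":[0,0,0],"hand":0.085}
  ]
}}

```text
time: 5.27
tool_pos: [0.5558, -0.1425, 0.0175]
ee_rot: [0.0, 0.216, 0.976, -0.0]
wrist_force: [0.4, 0.2, 0.4]
gripper_width: 0.997
grasp_force: 0.0
```

```bash
python3 - <<'E'
import station
from h import *
print([n for n in dir(station) if not n.startswith('_')], getattr(station,'tcp_to_grasp',None))
s=state();print(s["tool_pos"],s["gripper_width"],s["wrist_force"])
g=grab("wrist");H=hsv(g)
# stick now: line check vs prediction
m=cv2.inRange(H,(12,100,70),(24,255,255));m[:,:240]=0;m[:,320:]=0
for y in (60,120,200,240): 
    x=np.where(m[y])[0]; print(y,x.min() if len(x) else None,x.max() if len(x) else None)
R=Ro.from_quat(np.roll(s["ee_rot"],-1)).as_matrix();p=s["tool_pos"]
# FK consistency: camera vs tool
print("cam in tool",R.T@(-g["R"].T@g["t"]-p))
E
```

```text
['Unreachable', 'get_image', 'job_done', 'state', 'tcp_to_grasp'] 0.0187
[ 0.55581005 -0.14247973  0.01750044] 0.9970402847273964 [0.37634876 0.19003171 0.38533553]
60 278 296
120 278 295
200 273 299
240 273 319
cam in tool [ 0.07852028 -0.00033917 -0.17665388]
```

Emit:
{"name": "carry_out", "arguments": {
  "rows": [
    {"dp":[0,0,0.008],"rot":[0,0,0],"hand":0.085},
    {"dp":[0,0,0.008],"rot":[0,0,0],"hand":0.085},
    {"dp":[0,0,0.005],"rot":[0,0,0],"hand":0.085},
    {"dp":[0,0,0.004],"rot":[0,0,0],"hand":0.085},
    {"dp":[0,0,0.003],"rot":[0,0,0],"hand":0.085},
    {"dp":[0,0,0.002],"rot":[0,0,0],"hand":0.085},
    {"dp":[0,0,0],"rot":[0,0,0],"hand":0.085}
  ]
}}

```text
time: 5.9
tool_pos: [0.5556, -0.1424, -0.013]
ee_rot: [-0.0, 0.216, 0.976, -0.0]
wrist_force: [0.1, 0.8, 0.1]
gripper_width: 0.996
grasp_force: 0.0
```

```bash
python3 - <<'E'
from h import *
s=state();print(s["tool_pos"],s["gripper_width"],s["wrist_force"])
g=grab("wrist");h=grab("scene");
a=h["frame"][190:300,150:270];a=cv2.resize(a,(458,420),interpolation=cv2.INTER_CUBIC)
f=np.hstack([g["frame"],a]);f=cv2.resize(f,(800,330),interpolation=cv2.INTER_AREA);cv2.imwrite("pics/m6.png",f[...,::-1])
E
```

```text
[ 0.55559108 -0.14242435 -0.01303809] 0.9959021384790244 [0.11055308 0.81256553 0.08948622]
```

View pics/m6.png

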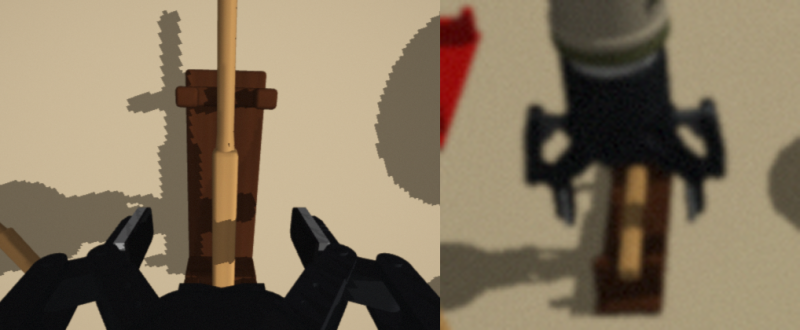

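The picture shows the open fingers straddling the rest with no contact, tips at left (150,208) and (298,208), so the true fingertips are well behind the reported TCP. I'll close now.

Emit:
{"name": "carry_out", "arguments": {
  "rows": [
    {"dp":[0,0,0],"rot":[0,0,0],"hand":0.04},
    {"dp":[0,0,0],"rot":[0,0,0],"hand":0.03},
    {"dp":[0,0,0],"rot":[0,0,0],"hand":0.02},
    {"dp":[0,0,0],"rot":[0,0,0],"hand":0.01},
    {"dp":[0,0,0],"rot":[0,0,0],"hand":0},
    {"dp":[0,0,0],"rot":[0,0,0],"hand":0},
    {"dp":[0,0,0],"rot":[0,0,0],"hand":0},
    {"dp":[0,0,0],"rot":[0,0,0],"hand":0}
  ],
  "force": 40
}}

```text
time: 6.67
tool_pos: [0.5559, -0.1425, -0.0123]
ee_rot: [0.0, 0.216, 0.976, -0.0]
wrist_force: [-1.1, 0.4, 3.2]
gripper_width: 0.157
grasp_force: 40.1
```

Emit:
{"name": "carry_out", "arguments": {
  "rows": [
    {"dp":[0,0,0],"rot":[0,0,0],"hand":0},
    {"dp":[0,0,-0.005],"rot":[0,0,0],"hand":0},
    {"dp":[0,0,-0.015],"rot":[0,0,0],"hand":0},
    {"dp":[0,0,-0.025],"rot":[0,0,0],"hand":0},
    {"dp":[0,0,-0.035],"rot":[0,0,0],"hand":0},
    {"dp":[0,0,-0.04],"rot":[0,0,0],"hand":0},
    {"dp":[0,0,-0.04],"rot":[0,0,0],"hand":0},
    {"dp":[0,0,-0.04],"rot":[0,0,0],"hand":0},
    {"dp":[0,0,0],"rot":[0,0,0],"hand":0}
  ],
  "force": 80
}}

```text
time: 7.42
tool_pos: [0.5593, -0.1434, 0.195]
ee_rot: [0.005, 0.216, 0.976, 0.0]
wrist_force: [1.6, -0.6, -1.1]
gripper_width: 0.144
grasp_force: 78.1
```

```bash
python3 - <<'E'
from h import *
s=state();print(s["tool_pos"],s["ee_rot"],s["gripper_width"],s["wrist_force"],s["joint_positions"].round(3))
R=Ro.from_quat(np.roll(s["ee_rot"],-1)).as_matrix();p=s["tool_pos"]
g=grab("wrist");H=hsv(g);T=lambda *v:proj(g,p+R@np.array(v))[0].round(1)
print("pred tip,shoulder",T(.1255,0,-.047),T(.0455,0,-.047),T(.0455,.007,-.054))
m=cv2.inRange(H,(12,90,60),(24,255,255));m[:,:230]=0;m[:,330:]=0
n,l,st,ce=cv2.connectedComponentsWithStats(m)
for i in range(1,n):
    if st[i,4]>200: print(st[i],ce[i])
for y in range(0,250,12):
    x=np.where(m[y])[0]
    if len(x): print(y,x.min(),x.max(),len(x))
E
```

```text
[ 0.55925805 -0.14341699  0.19503198] [5.49582920e-03 2.16359420e-01 9.76298271e-01 2.87623941e-04] 0.143894862738084 [ 1.60028988 -0.63024665 -1.07326503] [ 0.095  0.423  0.08   1.961 -0.048  0.748  1.338]
pred tip,shoulder [282.4 -28.1] [282.3 189.1] [299.2 193.2]
[ 261    0   44  366 9762] [282.59741856 189.87348904]
0 272 295 24
12 272 295 24
24 272 295 24
36 272 295 24
48 272 295 24
60 272 295 24
72 272 294 23
84 272 294 23
96 262 303 37
108 271 307 26
120 261 295 25
132 261 303 27
144 261 302 25
156 272 302 24
168 261 293 23
180 271 301 25
192 261 298 33
204 261 300 36
216 267 300 34
228 267 298 32
240 267 298 32
```

Emit:
{"name": "carry_out", "arguments": {
  "rows": [
    {"dp":[0,0,-0.01],"rot":[0,-7,0],"hand":0},
    {"dp":[0,0,-0.01],"rot":[0,-7,0],"hand":0},
    {"dp":[0,0,-0.01],"rot":[0,-7,0],"hand":0},
    {"dp":[0,0,0],"rot":[0,-7,0],"hand":0},
    {"dp":[0,0,0],"rot":[0,-7,0],"hand":0},
    {"dp":[0,0,0],"rot":[0,-7,0],"hand":0},
    {"dp":[0,0,0],"rot":[0,0,0],"hand":0}
  ]
}}

```text
time: 8.05
tool_pos: [0.548, -0.1606, 0.2168]
ee_rot: [0.22, 0.218, 0.948, -0.077]
wrist_force: [-0.2, 0.2, -1.0]
gripper_width: 0.146
grasp_force: 78.1
```

```bash
cat >> h.py <<'E'
TIP=np.array([.1255,0,-.047])
P0=np.array([.596,.1295,.405])
def rs():
    s=state();R=Ro.from_quat(np.roll(s["ee_rot"],-1)).as_matrix();tip=s["tool_pos"]+R@TIP
    c,n=np.cos(P0[2]),np.sin(P0[2]);q=(tip[:2]-P0[:2])@np.array([[c,-n],[n,c]])*1000
    print("t",s["time"],"tcp",s["tool_pos"].round(4),"tip",tip.round(4),"sieve mm",q.round(1),"tilt",np.degrees(np.arcsin(-R[2,0])).round(1),"az",np.degrees(np.arctan2(R[1,0],R[0,0])).round(1),"q",s["joint_positions"].round(2),"F",s["wrist_force"].round(1),"w",round(s["gripper_width"],3))
    return s,R,tip
E
python3 -c "
from h import *
rs()"
```

```text
t 8.05 tcp [ 0.548  -0.1606  0.2168] tip [ 0.4286 -0.1017  0.2021] sieve mm [-245.  -146.5] tilt 26.8 az 154.9 q [-0.22  0.28  0.33  2.31  0.71  0.19  0.52] F [-0.2  0.2 -1. ] w 0.146
```

```bash
cat > kin.py <<'E'
from h import *
import itertools
from scipy.optimize import least_squares
s=state()
D=[([-1.21173513,0.60005697,-0.00255,1.60004744,0.0017839,0.94290693,-0.07980463],[.30583269,.65682043,.19869555],[-9.6e-5,.216136,.976363,-7e-4]),
([.12507744,.68101314,.0398506,2.08296873,-.06789833,.37877899,1.35415261],[.55585087,-.14243999,.01750473],[0,.2161736,.976355,0]),
([.095,.423,.08,1.961,-.048,.748,1.338],[.55925805,-.14341699,.19503198],[.005496,.21635942,.97629827,.000288]),
(s["joint_positions"],s["tool_pos"],s["ee_rot"])]
def fk(q,p,sg):
    # p: base yaw, c7, base xy, h, L1, L2, L3, offsets at elbow/wrist (x,y), out-of-plane
    R=Ro.from_euler('z',sg[0]*q[0]+p[0]);X=np.array([p[2],p[3],p[4]])
    R=R*Ro.from_euler('y',q[1]);X=X+R.apply([p[8],p[9],p[5]])
    R=R*Ro.from_euler('z',sg[1]*q[2])*Ro.from_euler('y',q[3]);X=X+R.apply([p[10],p[11],p[6]])
    R=R*Ro.from_euler('z',sg[2]*q[4])*Ro.from_euler('y',q[5])
    R=R*Ro.from_euler('z',sg[3]*q[6]+p[1]);X=X+R.apply([0,0,p[7]]);return X,R
def res(p,sg):
    o=[]
    for q,x,e in D:
        X,R=fk(q,p,sg);o+=list(X-x)+list(.3*(R.inv()*Ro.from_quat(np.roll(e,-1))).as_rotvec())
    o+=list(.002*np.array(p)[[2,3,8,9,10,11]])
    return o
if __name__=="__main__":
    b=None
    for sg in itertools.product([1,-1],repeat=4):
        for a in (0,1.5,3,-1.5):
          for c in (0,1.5,3,-1.5):
            r=least_squares(res,[a,c,0,0,.3,.4,.4,.25,0,0,0,0],args=(sg,),max_nfev=150)
            if b is None or r.cost<b[0]: b=(r.cost,sg,r.x)
    print(b[0],b[1],b[2].round(4)); print((np.array(res(b[2],b[1]))[:24].reshape(4,6)*1000).round(1))
    np.save("kin.npy",np.r_[b[1],b[2]])
E
python3 kin.py
```

```text
4.0838203512545486e-08 (-1, -1, -1, -1) [-0.0000e+00  1.5709e+00 -1.0000e-04  1.0000e-04  2.8380e-01  6.4650e-01
  4.4190e-01  3.5860e-01  5.0000e-04 -3.0100e-02 -2.0000e-04 -2.6700e-02]
[[ 0.  -0.  -0.1 -0.  -0.  -0. ]
 [-0.  -0.1 -0.   0.   0.  -0. ]
 [ 0.   0.1  0.1 -0.   0.1  0.1]
 [-0.  -0.  -0.1 -0.  -0.  -0. ]]
```

```bash
cat > ik.py <<'E'
from kin import *
K=np.load("kin.npy");SG=K[:4];PP=K[4:]
LO=np.array([-2.57,-.35,-1.29,.11,-1.05,.11,-2.63]);HI=np.array([2.57,1.97,1.29,2.56,4.19,1.86,2.63])
def Rt(az,tilt):
    a,t=np.radians(az),np.radians(tilt);u=np.array([np.cos(a),np.sin(a),0]);up=np.array([0,0,1.])
    x=np.cos(t)*u-np.sin(t)*up; z=-np.sin(t)*u-np.cos(t)*up; return np.c_[x,np.cross(z,x),z]
def ik(tip,az,tilt,q0,reg=1e-3):
    R=Rt(az,tilt);X=np.array(tip)-R@TIP;Rr=Ro.from_matrix(R)
    def f(q):
        x,r=fk(q,PP,SG);return np.r_[x-X,.3*(r.inv()*Rr).as_rotvec(),reg*(q-q0)]
    r=least_squares(f,np.clip(q0,LO+.03,HI-.03),bounds=(LO+.02,HI-.02),max_nfev=200);return r.x,np.abs(r.fun[:6]).max()
E
python3 - <<'E'
from ik import *
q0s=[np.array([-.2,.9,0,1.5,0,1.5,-1.5]),np.array([0,.6,.3,1.6,1.2,1.2,0]),np.array([0,.6,-.3,1.6,-.8,1.2,-1]),state()["joint_positions"]]
pts=[(.596,.13,.056),(.64,.13,.056),(.55,.13,.056),(.596,.175,.056),(.596,.085,.15)]
for az in range(-30,200,20):
    o=[]
    for tilt in (50,60,70,80):
        best=[min((ik(p,az,tilt,q)[1] for q in q0s)) for p in pts]; o.append(round(max(best)*1000,1))
    print(az,o)
E
```

```text
-30 [np.float64(0.0), np.float64(0.0), np.float64(0.0), np.float64(0.6)]
-10 [np.float64(0.0), np.float64(0.0), np.float64(19.5), np.float64(50.1)]
10 [np.float64(0.0), np.float64(6.3), np.float64(48.7), np.float64(89.5)]
30 [np.float64(0.0), np.float64(0.0), np.float64(20.5), np.float64(48.5)]
50 [np.float64(0.0), np.float64(0.0), np.float64(0.0), np.float64(6.7)]
70 [np.float64(0.0), np.float64(0.0), np.float64(0.0), np.float64(0.0)]
90 [np.float64(0.0), np.float64(0.0), np.float64(0.0), np.float64(0.0)]
110 [np.float64(0.0), np.float64(0.0), np.float64(0.0), np.float64(0.0)]
130 [np.float64(0.0), np.float64(0.0), np.float64(0.0), np.float64(0.0)]
150 [np.float64(0.0), np.float64(0.0), np.float64(0.0), np.float64(0.0)]
170 [np.float64(0.0), np.float64(0.0), np.float64(8.1), np.float64(24.2)]
190 [np.float64(0.0), np.float64(0.1), np.float64(33.5), np.float64(73.0)]
```

```bash
python3 - <<'E'
from ik import *
s,R,tip=rs();q=s["joint_positions"]
seg=[((tip[0],tip[1],tip[2]),155,27),((.45,-.10,.25),155,10),((.50,-.03,.25),110,10),((.56,.10,.22),105,10),((.596,.13,.15),105,75),((.596,.13,.056),105,75)]
for a,b in zip(seg,seg[1:]):
    for k in np.linspace(0,1,9)[1:]:
        p=np.array(a[0])*(1-k)+np.array(b[0])*k; q,e=ik(p,a[1]*(1-k)+b[1]*k,a[2]*(1-k)+b[2]*k,q,2e-3)
    print(b,q.round(2),round(e*1000,2))
for az in (90,105,120):
  for t in (70,75,80):
    print(az,t,[ (ik(np.array([.596+dx,.13+dy,.056]),az,t,q)[1]*1000).round(2) for dx,dy in ((.05,0),(-.05,0),(0,.05),(0,-.05))])
E
```

```text
t 8.05 tcp [ 0.548  -0.1606  0.2168] tip [ 0.4286 -0.1017  0.2021] sieve mm [-245.  -146.5] tilt 26.8 az 154.9 q [-0.22  0.28  0.33  2.31  0.71  0.19  0.52] F [-0.2  0.2 -1. ] w 0.146
((0.45, -0.1, 0.25), 155, 10) [ 0.28  0.35 -0.18  2.02  0.2   0.63  1.09] 0.0
((0.5, -0.03, 0.25), 110, 10) [0.01 0.34 0.09 2.02 0.2  0.71 0.29] 0.0
((0.56, 0.1, 0.22), 105, 10) [-0.23  0.44  0.1   1.95  0.19  0.74 -0.02] 0.0
((0.596, 0.13, 0.15), 105, 75) [-1.05  0.85  0.54  1.92  0.87  1.21 -0.96] 0.0
((0.596, 0.13, 0.056), 105, 75) [-1.03  0.99  0.5   1.93  0.86  1.12 -1.08] 0.0
90 70 [np.float64(0.0), np.float64(0.0), np.float64(0.0), np.float64(0.0)]
90 75 [np.float64(0.0), np.float64(0.0), np.float64(0.0), np.float64(0.0)]
90 80 [np.float64(0.0), np.float64(0.0), np.float64(0.0), np.float64(0.0)]
105 70 [np.float64(0.0), np.float64(0.0), np.float64(0.0), np.float64(0.0)]
105 75 [np.float64(0.0), np.float64(0.0), np.float64(0.0), np.float64(0.0)]
105 80 [np.float64(0.0), np.float64(0.0), np.float64(0.0), np.float64(0.0)]
120 70 [np.float64(0.0), np.float64(0.0), np.float64(0.0), np.float64(0.0)]
120 75 [np.float64(0.0), np.float64(0.0), np.float64(0.0), np.float64(0.0)]
120 80 [np.float64(0.0), np.float64(0.0), np.float64(0.0), np.float64(0.0)]
```

```bash
cat >> ik.py <<'E'
def plan(R,p,tip,az,tilt,n,show=True):
    R2=Rt(az,tilt);p2=np.array(tip)-R2@TIP
    rv=Ro.from_matrix(R.T@R2).as_rotvec()/n; d=R.T@(p2-p)
    S=sum(Ro.from_rotvec(rv*k).as_matrix() for k in range(n)); dp=np.linalg.solve(S,d)
    if show:
        dp=dp.round(4);rv=np.radians(np.degrees(rv).round(2))
        print(n,"rows dp",dp,"rot",np.degrees(rv).round(2),end=" ")
    P,Q=p.copy(),R.copy();z=[]
    for k in range(n):
        P=P+Q@dp;Q=Q@Ro.from_rotvec(rv).as_matrix();t=P+Q@TIP;z.append((t[2],P[2]))
    print("end tip",t.round(4),"min tip z, tcp z",np.min(z,axis=0).round(3));return Q,P
E
python3 - <<'E'
from ik import *
s,R,tip=rs();p=s["tool_pos"]
R,p=plan(R,p,(.50,-.03,.25),110,10,9)
R,p=plan(R,p,(.596,.13,.17),105,75,16)
E
```

```text
t 8.05 tcp [ 0.548  -0.1606  0.2168] tip [ 0.4286 -0.1017  0.2021] sieve mm [-245.  -146.5] tilt 26.8 az 154.9 q [-0.22  0.28  0.33  2.31  0.71  0.19  0.52] F [-0.2  0.2 -1. ] w 0.146
9 rows dp [ 0.0004  0.0003 -0.0012] rot [1.24 1.9  4.69] end tip [ 0.5    -0.0301  0.2501] min tip z, tcp z [0.207 0.218]
16 rows dp [ 0.0066  0.0081 -0.0103] rot [ 0.22 -4.06  0.24] end tip [0.5951 0.1299 0.1691] min tip z, tcp z [0.169 0.235]
```

Emit:
{"name": "carry_out", "arguments": {
  "rows": [
    {"dp":[0.0004,0.0003,-0.0012],"rot":[1.24,1.9,4.69],"hand":0},
    {"dp":[0.0004,0.0003,-0.0012],"rot":[1.24,1.9,4.69],"hand":0},
    {"dp":[0.0004,0.0003,-0.0012],"rot":[1.24,1.9,4.69],"hand":0},
    {"dp":[0.0004,0.0003,-0.0012],"rot":[1.24,1.9,4.69],"hand":0},
    {"dp":[0.0004,0.0003,-0.0012],"rot":[1.24,1.9,4.69],"hand":0},
    {"dp":[0.0004,0.0003,-0.0012],"rot":[1.24,1.9,4.69],"hand":0},
    {"dp":[0.0004,0.0003,-0.0012],"rot":[1.24,1.9,4.69],"hand":0},
    {"dp":[0.0004,0.0003,-0.0012],"rot":[1.24,1.9,4.69],"hand":0},
    {"dp":[0.0004,0.0003,-0.0012],"rot":[1.24,1.9,4.69],"hand":0},
    {"dp":[0,0,0],"rot":[0,0,0],"hand":0}
  ]
}}

```text
time: 8.88
tool_pos: [0.548, -0.1535, 0.2264]
ee_rot: [0.07, 0.573, 0.815, -0.047]
wrist_force: [1.2, -0.8, -1.1]
gripper_width: 0.147
grasp_force: 78.1
```

```bash
python3 - <<'E'
from ik import *
s,R,tip=rs();p=s["tool_pos"]
R,p=plan(R,p,(.596,.13,.17),105,75,18)
E
```

```text
t 8.8833 tcp [ 0.548  -0.1535  0.2264] tip [ 0.5033 -0.0297  0.2516] sieve mm [-147.9 -109.8] tilt 9.7 az 109.8 q [-0.07  0.35  0.2   2.02  0.13  0.71  0.36] F [ 1.2 -0.8 -1.1] w 0.147
18 rows dp [ 0.0059  0.0071 -0.0092] rot [ 0.2  -3.63  0.2 ] end tip [0.5966 0.1303 0.1701] min tip z, tcp z [0.17  0.235]
```

Emit:
{"name": "carry_out", "arguments": {
  "rows": [
    {"dp":[0.0059,0.0071,-0.0092],"rot":[0.2,-3.63,0.2],"hand":0},
    {"dp":[0.0059,0.0071,-0.0092],"rot":[0.2,-3.63,0.2],"hand":0},
    {"dp":[0.0059,0.0071,-0.0092],"rot":[0.2,-3.63,0.2],"hand":0},
    {"dp":[0.0059,0.0071,-0.0092],"rot":[0.2,-3.63,0.2],"hand":0},
    {"dp":[0.0059,0.0071,-0.0092],"rot":[0.2,-3.63,0.2],"hand":0},
    {"dp":[0.0059,0.0071,-0.0092],"rot":[0.2,-3.63,0.2],"hand":0},
    {"dp":[0.0059,0.0071,-0.0092],"rot":[0.2,-3.63,0.2],"hand":0},
    {"dp":[0.0059,0.0071,-0.0092],"rot":[0.2,-3.63,0.2],"hand":0},
    {"dp":[0.0059,0.0071,-0.0092],"rot":[0.2,-3.63,0.2],"hand":0}
  ]
}}

```text
time: 9.63
tool_pos: [0.5802, -0.0546, 0.2783]
ee_rot: [0.29, 0.547, 0.754, -0.22]
wrist_force: [0.0, 0.2, -1.6]
gripper_width: 0.148
grasp_force: 78.2
```

Emit:
{"name": "carry_out", "arguments": {
  "rows": [
    {"dp":[0.0059,0.0071,-0.0092],"rot":[0.2,-3.63,0.2],"hand":0},
    {"dp":[0.0059,0.0071,-0.0092],"rot":[0.2,-3.63,0.2],"hand":0},
    {"dp":[0.0059,0.0071,-0.0092],"rot":[0.2,-3.63,0.2],"hand":0},
    {"dp":[0.0059,0.0071,-0.0092],"rot":[0.2,-3.63,0.2],"hand":0},
    {"dp":[0.0059,0.0071,-0.0092],"rot":[0.2,-3.63,0.2],"hand":0},
    {"dp":[0.0059,0.0071,-0.0092],"rot":[0.2,-3.63,0.2],"hand":0},
    {"dp":[0.0059,0.0071,-0.0092],"rot":[0.2,-3.63,0.2],"hand":0},
    {"dp":[0.0059,0.0071,-0.0092],"rot":[0.2,-3.63,0.2],"hand":0},
    {"dp":[0.0059,0.0071,-0.0092],"rot":[0.2,-3.63,0.2],"hand":0},
    {"dp":[0,0,0],"rot":[0,0,0],"hand":0}
  ]
}}

```text
time: 10.47
tool_pos: [0.6143, 0.0596, 0.2728]
ee_rot: [0.484, 0.476, 0.632, -0.374]
wrist_force: [0.1, 1.3, -2.2]
gripper_width: 0.147
grasp_force: 78.2
```

```bash
python3 - <<'E'
from ik import *
s,R,tip=rs()
for n in ("top","scene","wrist"):
    g=grab(n);print(n,"tip pred px",proj(g,tip),"sieve plate",proj(g,[.596,.1295,.052]))
    save(g,f"n_{n}.png"); 
    if n!="scene": beads(g,P0)
a=cv2.imread("pics/n_top.png")[130:220,180:280];b=cv2.imread("pics/n_scene.png")[150:260,270:380]
cv2.imwrite("pics/m7.png",np.hstack([cv2.resize(a,(430,387),interpolation=2),cv2.resize(b,(370,387),interpolation=2)]))
E
```

```text
t 10.4667 tcp [0.6143 0.0596 0.2728] tip [0.5923 0.1336 0.1633] sieve mm [-1.8  5.2] tilt 75.4 az 108.2 q [-1.08  0.84  0.57  1.92  0.86  1.21 -0.92] F [ 0.1  1.3 -2.2] w 0.147
top tip pred px [[220.51507859 167.38296454]] sieve plate [[228.63101114 175.17906177]]
o 21 [237. 156.] [0.6386 0.1081] [ 30.7 -36.4]
o 10 [219. 164.] [0.623  0.1508] [33.2  9. ]
o 14 [208. 167.] [0.6148 0.1765] [35.8 35.8]
o 33 [214. 180.] [0.5833 0.1636] [ 1.8 36.3]
o 26 [222. 195.] [0.5481 0.1435] [-38.5  31.8]
b 98 [242. 172.] [0.6    0.0959] [ -9.6 -32.5]
b 98 [230. 174.] [0.5961 0.1256] [-1.4 -3.6]
b 102 [235. 188.] [0.5626 0.1138] [-36.9  -1.3]
scene tip pred px [[328.63811575 190.01239411]] sieve plate [[325.15439546 228.9394823 ]]
wrist tip pred px [[284.71290579 -58.30822772]] sieve plate [[ 294.64112188 -394.98004575]]
```

```bash
python3 - <<'E'
from h import *
for n,(x,y) in (("top",(220.5,167.4)),("scene",(328.6,190))):
    im=cv2.cvtColor(cv2.imread(f"pics/n_{n}.png"),cv2.COLOR_BGR2HSV);x0,y0=int(x)-14,int(y)-14
    ch=np.where((im[...,0]>10)&(im[...,0]<27)&(im[...,1]>85)&(im[...,2]>60),'w',np.where((im[...,0]<10)&(im[...,1]>130),'o',np.where(im[...,2]<50,'#','.')))
    for r in range(y0,y0+28): print(r,''.join(ch[r,x0:x0+30]))
    print("x0",x0)
E
```

```text
153 ..............................
154 .........................#####
155 .......#####.........########.
156 #############....###########oo
157 ############################oo
158 ##########################...o
159 ######################........
160 ####################..........
161 ##################............
162 ############oowwwww...........
163 ############o.wwwww........##.
164 ###########.owwwwww......#####
165 #oooo######..wwwww.....#######
166 ooooo.######wwwww.......######
167 ooooo#######.www........######
168 oooo########.www.........#####
169 ooo#############...........##.
170 .oo##############.............
171 ..###############.............
172 .################.............
173 #################.............
174 #########..#####.......#......
175 ########....##................
176 #######.......................
177 #####.ooo....................#
178 #####ooooo..................##
179 #####o..o.o.................##
180 ####.o.....o.................#
x0 206
176 ..........wwww................
177 ..........wwww................
178 ..........wwwww...............
179 ....
[... 173 characters left out ...]
.........wwwww..............
185 ...........wwwww..............
186 ............wwww..............
187 ............wwww..............
188 ............wwww..............
189 ............wwww..............
190 .............ww...............
191 ..............................
192 ..............................
193 ..............................
194 ..............................
195 ..............................
196 ..............................
197 ..............................
198 ..............................
199 ..............................
200 ..............................
201 ..............................
202 ..............................
203 ..............................
x0 314
```

The tip projections match the wood masks within 1–2 px. Now plan the pushes in the sieve frame.

```bash
cat >> ik.py <<'E'
def w(q,z):
    c,n=np.cos(P0[2]),np.sin(P0[2]);return np.array([P0[0]+(c*q[0]-n*q[1])/1e3,P0[1]+(n*q[0]+c*q[1])/1e3,z])
def route(pts):  # pts: (x,y mm in sieve, z m, rows)
    s,R,tip=rs();cur=tip
    for x,y,z,n in pts:
        t=w((x,y),z);d=R.T@(t-cur)/n;d=d.round(4);print((x,y,z),n,"x",d.tolist());cur=cur+R@d*n
E
python3 - <<'E'
from ik import *
route([(46,-3,.08,5),(46,-3,.0545,4),(46,-3,.0535,1)])
E
```

```text
t 10.6167 tcp [0.6139 0.0542 0.2778] tip [0.5932 0.1286 0.1684] sieve mm [-2.9  0.3] tilt 75.3 az 106.3 q [-1.08  0.83  0.57  1.92  0.86  1.21 -0.93] F [-1.1 -1.5  0.1] w 0.142
(46, -3, 0.08) 5 x [0.0172, 0.0099, 0.0038]
(46, -3, 0.0545) 4 x [0.0062, 0.0, 0.0016]
(46, -3, 0.0535) 1 x [0.001, 0.0, 0.0002]
```

Emit:
{"name": "carry_out", "arguments": {
  "rows": [
    {"dp":[0.0172,0.0099,0.0038],"rot":[0,0,0],"hand":0},
    {"dp":[0.0172,0.0099,0.0038],"rot":[0,0,0],"hand":0},
    {"dp":[0.0172,0.0099,0.0038],"rot":[0,0,0],"hand":0},
    {"dp":[0.0172,0.0099,0.0038],"rot":[0,0,0],"hand":0},
    {"dp":[0.0172,0.0099,0.0038],"rot":[0,0,0],"hand":0},
    {"dp":[0,0,0],"rot":[0,0,0],"hand":0},
    {"dp":[0,0,0],"rot":[0,0,0],"hand":0},
    {"dp":[0,0,0],"rot":[0,0,0],"hand":0}
  ]
}}

```text
time: 11.28
tool_pos: [0.6611, 0.0696, 0.1922]
ee_rot: [0.485, 0.481, 0.628, -0.372]
wrist_force: [-0.4, -0.3, -0.4]
gripper_width: 0.144
grasp_force: 78.2
```

```bash
python3 - <<'E'
from ik import *
route([(46,-3,.056,5),(46,-3,.0535,1)])
E
```

```text
t 11.2833 tcp [0.6611 0.0696 0.1922] tip [0.641  0.1441 0.0827] sieve mm [47.1 -4.3] tilt 75.4 az 105.2 q [-1.02  0.99  0.54  1.82  0.84  1.17 -0.96] F [-0.4 -0.3 -0.4] w 0.144
(46, -3, 0.056) 5 x [0.0052, -0.0003, 0.0011]
(46, -3, 0.0535) 1 x [0.0025, 0.0002, 0.0008]
```

Good tracking. Descend with small final steps to feel for the plate.

Emit:
{"name": "carry_out", "arguments": {
  "rows": [
    {"dp":[0.0052,-0.0003,0.0011],"rot":[0,0,0],"hand":0},
    {"dp":[0.0052,-0.0003,0.0011],"rot":[0,0,0],"hand":0},
    {"dp":[0.0052,-0.0003,0.0011],"rot":[0,0,0],"hand":0},
    {"dp":[0.0052,-0.0003,0.0011],"rot":[0,0,0],"hand":0},
    {"dp":[0.0052,-0.0003,0.0011],"rot":[0,0,0],"hand":0},
    {"dp":[0,0,0],"rot":[0,0,0],"hand":0},
    {"dp":[0,0,0],"rot":[0,0,0],"hand":0}
  ]
}}

```text
time: 11.87
tool_pos: [0.6597, 0.0717, 0.1637]
ee_rot: [0.485, 0.48, 0.629, -0.372]
wrist_force: [0.3, -0.5, -1.2]
gripper_width: 0.147
grasp_force: 78.2
```

Emit:
{"name": "carry_out", "arguments": {
  "rows": [
    {"dp":[0.001,0,0.0003],"rot":[0,0,0],"hand":0},
    {"dp":[0,0,0],"rot":[0,0,0],"hand":0}
  ]
}}

```text
time: 12.03
tool_pos: [0.6599, 0.0716, 0.1631]
ee_rot: [0.485, 0.481, 0.628, -0.372]
wrist_force: [0.4, -0.2, 0.1]
gripper_width: 0.139
grasp_force: 78.2
```

Emit:
{"name": "carry_out", "arguments": {
  "rows": [
    {"dp":[0.001,0,0.0003],"rot":[0,0,0],"hand":0},
    {"dp":[0,0,0],"rot":[0,0,0],"hand":0}
  ]
}}

```text
time: 12.2
tool_pos: [0.66, 0.0714, 0.1624]
ee_rot: [0.486, 0.481, 0.628, -0.372]
wrist_force: [-0.2, -0.4, -0.1]
gripper_width: 0.145
grasp_force: 78.3
```

```bash
python3 - <<'E'
from ik import *
rs()
E
```

```text
t 12.2 tcp [0.66   0.0714 0.1624] tip [0.6398 0.1458 0.0528] sieve mm [46.6 -2.3] tilt 75.4 az 105.3 q [-1.01  1.03  0.53  1.82  0.83  1.15 -1.  ] F [-0.2 -0.4 -0.1] w 0.145
```

Emit:
{"name": "carry_out", "arguments": {
  "rows": [
    {"dp":[0.0007,0,0.0002],"rot":[0,0,0],"hand":0},
    {"dp":[0,0,0],"rot":[0,0,0],"hand":0},
    {"dp":[0,0,0],"rot":[0,0,0],"hand":0}
  ]
}}

```text
time: 12.45
tool_pos: [0.66, 0.0713, 0.1621]
ee_rot: [0.486, 0.481, 0.628, -0.372]
wrist_force: [0.8, -0.2, 3.4]
gripper_width: 0.148
grasp_force: 78.3
```

Emit:
{"name": "carry_out", "arguments": {
  "rows": [
    {"dp":[0.0007,0,0.0002],"rot":[0,0,0],"hand":0},
    {"dp":[0,0,0],"rot":[0,0,0],"hand":0},
    {"dp":[0,0,0],"rot":[0,0,0],"hand":0}
  ]
}}

```text
time: 12.7
tool_pos: [0.66, 0.0709, 0.1619]
ee_rot: [0.486, 0.481, 0.628, -0.372]
wrist_force: [0.4, -1.0, 7.1]
gripper_width: 0.146
grasp_force: 78.4
```

```bash
python3 - <<'E'
from ik import *
print("o2 push");route([(46,-5.5,.0535,2),(26,10,.0535,8),(26,10,.0535,2),(28,8,.075,4)])
E
```

```text
o2 push
t 12.7 tcp [0.66   0.0709 0.1619] tip [0.64   0.1452 0.0521] sieve mm [46.6 -2.9] tilt 75.5 az 105.2 q [-1.01  1.03  0.53  1.82  0.83  1.15 -1.  ] F [ 0.4 -1.   7.1] w 0.146
(46, -5.5, 0.0535) 2 x [-0.001, -0.0001, 0.0011]
(26, 10, 0.0535) 8 x [0.0004, -0.0028, -0.0015]
(26, 10, 0.0535) 2 x [-0.0, 0.0002, -0.0001]
(28, 8, 0.075) 4 x [-0.0053, 0.0006, -0.0009]
```

Emit:
{"name": "carry_out", "arguments": {
  "rows": [
    {"dp":[-0.0014,-0.0001,0.0009],"rot":[0,0,0],"hand":0},
    {"dp":[-0.0014,-0.0001,0.0009],"rot":[0,0,0],"hand":0},
    {"dp":[0.0004,-0.0028,-0.0015],"rot":[0,0,0],"hand":0},
    {"dp":[0.0004,-0.0028,-0.0015],"rot":[0,0,0],"hand":0},
    {"dp":[0.0004,-0.0028,-0.0015],"rot":[0,0,0],"hand":0},
    {"dp":[0.0004,-0.0028,-0.0015],"rot":[0,0,0],"hand":0},
    {"dp":[0.0004,-0.0028,-0.0015],"rot":[0,0,0],"hand":0},
    {"dp":[0.0004,-0.0028,-0.0015],"rot":[0,0,0],"hand":0},
    {"dp":[0.0004,-0.0028,-0.0015],"rot":[0,0,0],"hand":0},
    {"dp":[0.0004,-0.0028,-0.0015],"rot":[0,0,0],"hand":0}
  ]
}}

```text
time: 13.53
tool_pos: [0.635, 0.0755, 0.1627]
ee_rot: [0.485, 0.481, 0.629, -0.372]
wrist_force: [-0.4, -0.4, -0.5]
gripper_width: 0.144
grasp_force: 78.2
```

Emit:
{"name": "carry_out", "arguments": {
  "rows": [
    {"dp":[0,0,0],"rot":[0,0,0],"hand":0},
    {"dp":[0,0,0],"rot":[0,0,0],"hand":0}
  ]
}}

```text
time: 13.7
tool_pos: [0.6354, 0.0755, 0.1628]
ee_rot: [0.485, 0.481, 0.629, -0.372]
wrist_force: [-1.0, 0.2, -0.7]
gripper_width: 0.144
grasp_force: 78.2
```

```bash
python3 - <<'E'
from ik import *
g=grab("top");beads(g,P0)
route([(28,8,.075,4),(47,22,.075,5),(47,22,.0535,5),(25.5,43,.0535,8)])
E
```

```text
o 22 [237. 156.] [0.6392 0.1081] [ 31.3 -36.6]
o 17 [209. 168.] [0.6125 0.1753] [33.2 35.6]
o 34 [214. 180.] [0.5836 0.1636] [ 2.  36.3]
o 27 [222. 195.] [0.5483 0.1436] [-38.3  31.7]
b 88 [242. 172.] [0.6    0.0958] [ -9.6 -32.6]
b 100 [229. 174.] [0.5965 0.1259] [-0.9 -3.5]
b 91 [235. 188.] [0.5623 0.1138] [-37.2  -1.1]
t 13.75 tcp [0.6355 0.0753 0.1628] tip [0.6152 0.1498 0.0532] sieve mm [25.7 11. ] tilt 75.4 az 105.4 q [-1.04  1.02  0.52  1.86  0.82  1.14 -1.03] F [ 0.6  0.1 -0.3] w 0.144
(28, 8, 0.075) 4 x [-0.0054, 0.0007, -0.0007]
(47, 22, 0.075) 5 x [0.0008, 0.0034, -0.0032]
(47, 22, 0.0535) 5 x [0.0042, -0.0, 0.0011]
(25.5, 43, 0.0535) 8 x [0.0005, -0.0031, -0.0022]
```

Emit:
{"name": "carry_out", "arguments": {
  "rows": [
    {"dp":[-0.0054,0.0007,-0.0007],"rot":[0,0,0],"hand":0},
    {"dp":[-0.0054,0.0007,-0.0007],"rot":[0,0,0],"hand":0},
    {"dp":[-0.0054,0.0007,-0.0007],"rot":[0,0,0],"hand":0},
    {"dp":[-0.0054,0.0007,-0.0007],"rot":[0,0,0],"hand":0},
    {"dp":[0.0008,0.0034,-0.0032],"rot":[0,0,0],"hand":0},
    {"dp":[0.0008,0.0034,-0.0032],"rot":[0,0,0],"hand":0},
    {"dp":[0.0008,0.0034,-0.0032],"rot":[0,0,0],"hand":0},
    {"dp":[0.0008,0.0034,-0.0032],"rot":[0,0,0],"hand":0},
    {"dp":[0.0008,0.0034,-0.0032],"rot":[0,0,0],"hand":0}
  ]
}}

```text
time: 14.5
tool_pos: [0.6513, 0.0945, 0.1842]
ee_rot: [0.485, 0.481, 0.629, -0.372]
wrist_force: [-0.4, 0.2, -0.7]
gripper_width: 0.14
grasp_force: 78.2
```

Emit:
{"name": "carry_out", "arguments": {
  "rows": [
    {"dp":[0,0,0],"rot":[0,0,0],"hand":0},
    {"dp":[0.0042,0,0.0011],"rot":[0,0,0],"hand":0},
    {"dp":[0.0042,0,0.0011],"rot":[0,0,0],"hand":0},
    {"dp":[0.0042,0,0.0011],"rot":[0,0,0],"hand":0},
    {"dp":[0.0042,0,0.0011],"rot":[0,0,0],"hand":0},
    {"dp":[0.0042,0,0.0011],"rot":[0,0,0],"hand":0},
    {"dp":[0,0,0],"rot":[0,0,0],"hand":0}
  ]
}}

```text
time: 15.08
tool_pos: [0.6506, 0.0937, 0.1616]
ee_rot: [0.485, 0.48, 0.629, -0.373]
wrist_force: [-0.2, 0.5, -0.6]
gripper_width: 0.14
grasp_force: 78.2
```

Emit:
{"name": "carry_out", "arguments": {
  "rows": [
    {"dp":[0.0005,-0.0031,-0.0022],"rot":[0,0,0],"hand":0},
    {"dp":[0.0005,-0.0031,-0.0022],"rot":[0,0,0],"hand":0},
    {"dp":[0.0005,-0.0031,-0.0022],"rot":[0,0,0],"hand":0},
    {"dp":[0.0005,-0.0031,-0.0022],"rot":[0,0,0],"hand":0},
    {"dp":[0.0005,-0.0031,-0.0022],"rot":[0,0,0],"hand":0},
    {"dp":[0.0005,-0.0031,-0.0022],"rot":[0,0,0],"hand":0},
    {"dp":[0.0005,-0.0031,-0.0022],"rot":[0,0,0],"hand":0},
    {"dp":[0.0005,-0.0031,-0.0022],"rot":[0,0,0],"hand":0},
    {"dp":[0,0,0],"rot":[0,0,0],"hand":0},
    {"dp":[0,0,0],"rot":[0,0,0],"hand":0}
  ]
}}

```text
time: 15.92
tool_pos: [0.6222, 0.1049, 0.1634]
ee_rot: [0.485, 0.481, 0.629, -0.372]
wrist_force: [0.5, -0.3, -0.7]
gripper_width: 0.142
grasp_force: 78.2
```

```bash
python3 - <<'E'
from ik import *
g=grab("top");beads(g,P0)
route([(27,41,.075,4),(13.6,49.8,.075,4),(13.6,49.8,.0535,5),(-9.2,25.4,.0535,9)])
E
```

```text
o 22 [237. 156.] [0.6394 0.108 ] [ 31.4 -36.8]
o 32 [214. 180.] [0.5832 0.1634] [ 1.6 36.2]
o 27 [222. 195.] [0.5483 0.1436] [-38.3  31.7]
b 82 [242. 172.] [0.6    0.0955] [ -9.7 -32.8]
b 91 [230. 174.] [0.5959 0.1257] [-1.6 -3.5]
b 91 [235. 188.] [0.5623 0.1138] [-37.2  -1.1]
t 15.9667 tcp [0.6224 0.1047 0.1635] tip [0.6021 0.1791 0.0539] sieve mm [25.2 43.2] tilt 75.4 az 105.4 q [-1.08  1.02  0.51  1.84  0.79  1.18 -1.02] F [ 0.3  0.4 -0.7] w 0.149
(27, 41, 0.075) 4 x [-0.0052, 0.0005, -0.0009]
(13.6, 49.8, 0.075) 4 x [0.0004, -0.0036, -0.0016]
(13.6, 49.8, 0.0535) 5 x [0.0042, 0.0, 0.0011]
(-9.2, 25.4, 0.0535) 9 x [-0.0008, -0.0021, 0.0029]
```

Emit:
{"name": "carry_out", "arguments": {
  "rows": [
    {"dp":[-0.0052,0.0005,-0.0009],"rot":[0,0,0],"hand":0},
    {"dp":[-0.0052,0.0005,-0.0009],"rot":[0,0,0],"hand":0},
    {"dp":[-0.0052,0.0005,-0.0009],"rot":[0,0,0],"hand":0},
    {"dp":[-0.0052,0.0005,-0.0009],"rot":[0,0,0],"hand":0},
    {"dp":[0.0004,-0.0036,-0.0016],"rot":[0,0,0],"hand":0},
    {"dp":[0.0004,-0.0036,-0.0016],"rot":[0,0,0],"hand":0},
    {"dp":[0.0004,-0.0036,-0.0016],"rot":[0,0,0],"hand":0},
    {"dp":[0.0004,-0.0036,-0.0016],"rot":[0,0,0],"hand":0},
    {"dp":[0,0,0],"rot":[0,0,0],"hand":0}
  ]
}}

```text
time: 16.72
tool_pos: [0.6082, 0.1067, 0.1841]
ee_rot: [0.485, 0.48, 0.629, -0.372]
wrist_force: [0.1, 1.1, -1.3]
gripper_width: 0.148
grasp_force: 78.2
```

Emit:
{"name": "carry_out", "arguments": {
  "rows": [
    {"dp":[0.0042,0,0.0011],"rot":[0,0,0],"hand":0},
    {"dp":[0.0042,0,0.0011],"rot":[0,0,0],"hand":0},
    {"dp":[0.0042,0,0.0011],"rot":[0,0,0],"hand":0},
    {"dp":[0.0042,0,0.0011],"rot":[0,0,0],"hand":0},
    {"dp":[0.0042,0,0.0011],"rot":[0,0,0],"hand":0},
    {"dp":[0,0,0],"rot":[0,0,0],"hand":0}
  ]
}}

```text
time: 17.22
tool_pos: [0.6089, 0.106, 0.1617]
ee_rot: [0.485, 0.48, 0.629, -0.373]
wrist_force: [0.7, 1.2, -0.6]
gripper_width: 0.148
grasp_force: 78.2
```

Emit:
{"name": "carry_out", "arguments": {
  "rows": [
    {"dp":[-0.0008,-0.0021,0.0029],"rot":[0,0,0],"hand":0},
    {"dp":[-0.0008,-0.0021,0.0029],"rot":[0,0,0],"hand":0},
    {"dp":[-0.0008,-0.0021,0.0029],"rot":[0,0,0],"hand":0},
    {"dp":[-0.0008,-0.0021,0.0029],"rot":[0,0,0],"hand":0},
    {"dp":[-0.0008,-0.0021,0.0029],"rot":[0,0,0],"hand":0},
    {"dp":[-0.0008,-0.0021,0.0029],"rot":[0,0,0],"hand":0},
    {"dp":[-0.0008,-0.0021,0.0029],"rot":[0,0,0],"hand":0},
    {"dp":[-0.0008,-0.0021,0.0029],"rot":[0,0,0],"hand":0},
    {"dp":[-0.0008,-0.0021,0.0029],"rot":[0,0,0],"hand":0},
    {"dp":[0,0,0],"rot":[0,0,0],"hand":0}
  ]
}}

```text
time: 18.05
tool_pos: [0.5975, 0.0741, 0.1635]
ee_rot: [0.485, 0.481, 0.628, -0.373]
wrist_force: [-0.3, -0.9, -1.8]
gripper_width: 0.143
grasp_force: 78.2
```

```bash
python3 - <<'E'
from ik import *
g=grab("top");beads(g,P0)
route([(-8,27,.075,4),(-51,19.5,.075,9),(-51,19.5,.0535,5),(-25.4,43,.0535,9)])
E
```

```text
o 23 [237. 156.] [0.6392 0.1082] [ 31.3 -36.6]
o 26 [222. 195.] [0.5481 0.1435] [-38.5  31.8]
b 101 [242. 172.] [0.6001 0.0961] [ -9.4 -32.3]
b 9 [231. 179.] [0.5853 0.1232] [-12.3  -1.5]
b 97 [235. 188.] [0.5626 0.1138] [-36.9  -1.3]
t 18.1 tcp [0.5977 0.0746 0.1634] tip [0.5775 0.149  0.0537] sieve mm [-9.4 25.2] tilt 75.4 az 105.4 q [-1.08  1.    0.51  1.93  0.81  1.13 -1.07] F [-0.4  1.1 -1. ] w 0.144
(-8, 27, 0.075) 4 x [-0.005, 0.0003, -0.0018]
(-51, 19.5, 0.075) 9 x [-0.0004, -0.0046, 0.0014]
(-51, 19.5, 0.0535) 5 x [0.0042, -0.0, 0.0012]
(-25.4, 43, 0.0535) 9 x [0.0007, 0.0024, -0.0029]
```

Emit:
{"name": "carry_out", "arguments": {
  "rows": [
    {"dp":[-0.005,0.0003,-0.0018],"rot":[0,0,0],"hand":0},
    {"dp":[-0.005,0.0003,-0.0018],"rot":[0,0,0],"hand":0},
    {"dp":[-0.005,0.0003,-0.0018],"rot":[0,0,0],"hand":0},
    {"dp":[-0.005,0.0003,-0.0018],"rot":[0,0,0],"hand":0},
    {"dp":[-0.0004,-0.0046,0.0014],"rot":[0,0,0],"hand":0},
    {"dp":[-0.0004,-0.0046,0.0014],"rot":[0,0,0],"hand":0},
    {"dp":[-0.0004,-0.0046,0.0014],"rot":[0,0,0],"hand":0},
    {"dp":[-0.0004,-0.0046,0.0014],"rot":[0,0,0],"hand":0},
    {"dp":[-0.0004,-0.0046,0.0014],"rot":[0,0,0],"hand":0},
    {"dp":[-0.0004,-0.0046,0.0014],"rot":[0,0,0],"hand":0}
  ]
}}

```text
time: 18.93
tool_pos: [0.5737, 0.0612, 0.1845]
ee_rot: [0.485, 0.481, 0.629, -0.372]
wrist_force: [-0.4, -1.1, -1.4]
gripper_width: 0.145
grasp_force: 78.2
```

Emit:
{"name": "carry_out", "arguments": {
  "rows": [
    {"dp":[-0.0004,-0.0046,0.0014],"rot":[0,0,0],"hand":0},
    {"dp":[-0.0004,-0.0046,0.0014],"rot":[0,0,0],"hand":0},
    {"dp":[-0.0004,-0.0046,0.0014],"rot":[0,0,0],"hand":0},
    {"dp":[0,0,0],"rot":[0,0,0],"hand":0},
    {"dp":[0.0042,0,0.0012],"rot":[0,0,0],"hand":0},
    {"dp":[0.0042,0,0.0012],"rot":[0,0,0],"hand":0},
    {"dp":[0.0042,0,0.0012],"rot":[0,0,0],"hand":0},
    {"dp":[0.0042,0,0.0012],"rot":[0,0,0],"hand":0},
    {"dp":[0.0042,0,0.0012],"rot":[0,0,0],"hand":0},
    {"dp":[0,0,0],"rot":[0,0,0],"hand":0}
  ]
}}

```text
time: 19.77
tool_pos: [0.5621, 0.0533, 0.1619]
ee_rot: [0.485, 0.48, 0.629, -0.372]
wrist_force: [0.2, -0.0, -0.5]
gripper_width: 0.143
grasp_force: 78.2
```

Emit:
{"name": "carry_out", "arguments": {
  "rows": [
    {"dp":[0.0007,0.0024,-0.0029],"rot":[0,0,0],"hand":0},
    {"dp":[0.0007,0.0024,-0.0029],"rot":[0,0,0],"hand":0},
    {"dp":[0.0007,0.0024,-0.0029],"rot":[0,0,0],"hand":0},
    {"dp":[0.0007,0.0024,-0.0029],"rot":[0,0,0],"hand":0},
    {"dp":[0.0007,0.0024,-0.0029],"rot":[0,0,0],"hand":0},
    {"dp":[0.0007,0.0024,-0.0029],"rot":[0,0,0],"hand":0},
    {"dp":[0.0007,0.0024,-0.0029],"rot":[0,0,0],"hand":0},
    {"dp":[0.0007,0.0024,-0.0029],"rot":[0,0,0],"hand":0},
    {"dp":[0.0007,0.0024,-0.0029],"rot":[0,0,0],"hand":0},
    {"dp":[0,0,0],"rot":[0,0,0],"hand":0}
  ]
}}

```text
time: 20.6
tool_pos: [0.5765, 0.0857, 0.1632]
ee_rot: [0.485, 0.481, 0.629, -0.372]
wrist_force: [0.3, -0.1, -0.4]
gripper_width: 0.143
grasp_force: 78.2
```

```bash
python3 - <<'E'
from ik import *
g=grab("top");beads(g,P0)
route([(-27,41,.08,5),(43,-22.5,.08,9),(43,-22.5,.0535,5),(24.8,-42.5,.0535,9)])
E
```

```text
o 23 [237. 156.] [0.6392 0.1082] [ 31.3 -36.6]
b 96 [242. 172.] [0.6    0.0959] [ -9.6 -32.4]
b 59 [231. 174.] [0.5956 0.1216] [-3.4 -7.1]
b 97 [235. 188.] [0.5628 0.114 ] [-36.6  -1.1]
t 20.65 tcp [0.5762 0.0852 0.1632] tip [0.5559 0.1597 0.0537] sieve mm [-24.9  43.5] tilt 75.4 az 105.3 q [-1.11  1.    0.5   1.96  0.79  1.14 -1.09] F [ 0.1 -0.4 -0.9] w 0.143
(-27, 41, 0.08) 5 x [-0.0052, -0.0003, -0.0008]
(43, -22.5, 0.08) 9 x [-0.0015, 0.0087, 0.0057]
(43, -22.5, 0.0535) 5 x [0.0051, -0.0001, 0.0014]
(24.8, -42.5, 0.0535) 9 x [-0.0006, -0.0017, 0.0024]
```

Emit:
{"name": "carry_out", "arguments": {
  "rows": [
    {"dp":[-0.0052,-0.0003,-0.0008],"rot":[0,0,0],"hand":0},
    {"dp":[-0.0052,-0.0003,-0.0008],"rot":[0,0,0],"hand":0},
    {"dp":[-0.0052,-0.0003,-0.0008],"rot":[0,0,0],"hand":0},
    {"dp":[-0.0052,-0.0003,-0.0008],"rot":[0,0,0],"hand":0},
    {"dp":[-0.0052,-0.0003,-0.0008],"rot":[0,0,0],"hand":0},
    {"dp":[-0.0015,0.0087,0.0057],"rot":[0,0,0],"hand":0},
    {"dp":[-0.0015,0.0087,0.0057],"rot":[0,0,0],"hand":0},
    {"dp":[-0.0015,0.0087,0.0057],"rot":[0,0,0],"hand":0},
    {"dp":[-0.0015,0.0087,0.0057],"rot":[0,0,0],"hand":0},
    {"dp":[-0.0015,0.0087,0.0057],"rot":[0,0,0],"hand":0}
  ]
}}

```text
time: 21.48
tool_pos: [0.6262, 0.0639, 0.1895]
ee_rot: [0.485, 0.481, 0.628, -0.372]
wrist_force: [-0.8, -0.3, -1.0]
gripper_width: 0.145
grasp_force: 78.2
```

Emit:
{"name": "carry_out", "arguments": {
  "rows": [
    {"dp":[-0.0015,0.0087,0.0057],"rot":[0,0,0],"hand":0},
    {"dp":[-0.0015,0.0087,0.0057],"rot":[0,0,0],"hand":0},
    {"dp":[-0.0015,0.0087,0.0057],"rot":[0,0,0],"hand":0},
    {"dp":[-0.0015,0.0087,0.0057],"rot":[0,0,0],"hand":0},
    {"dp":[0,0,0],"rot":[0,0,0],"hand":0},
    {"dp":[0,0,0],"rot":[0,0,0],"hand":0}
  ]
}}

```text
time: 21.98
tool_pos: [0.6649, 0.0505, 0.1896]
ee_rot: [0.485, 0.481, 0.628, -0.372]
wrist_force: [0.3, 0.7, -1.4]
gripper_width: 0.145
grasp_force: 78.2
```

```bash
python3 - <<'E'
from ik import *
g=grab("top");beads(g,P0)
route([(43,-22.5,.0535,5),(24.8,-42.5,.0535,9)])
E
```

```text
o 23 [237. 156.] [0.6392 0.1082] [ 31.3 -36.6]
o 28 [213. 190.] [0.56  0.166] [-18.7  47.7]
b 85 [242. 172.] [0.6001 0.0956] [ -9.6 -32.8]
b 93 [229. 174.] [0.5963 0.1259] [-1.1 -3.4]
b 89 [235. 188.] [0.5625 0.1136] [-37.1  -1.4]
t 22.0333 tcp [0.6645 0.0509 0.1894] tip [0.6442 0.1253 0.0798] sieve mm [ 42.7 -22.9] tilt 75.4 az 105.4 q [-1.    0.99  0.54  1.84  0.86  1.14 -0.98] F [-0.7  0.1 -0.7] w 0.147
(43, -22.5, 0.0535) 5 x [0.0051, 0.0001, 0.0013]
(24.8, -42.5, 0.0535) 9 x [-0.0006, -0.0017, 0.0024]
```

Emit:
{"name": "carry_out", "arguments": {
  "rows": [
    {"dp":[0.0051,0.0001,0.0013],"rot":[0,0,0],"hand":0},
    {"dp":[0.0051,0.0001,0.0013],"rot":[0,0,0],"hand":0},
    {"dp":[0.0051,0.0001,0.0013],"rot":[0,0,0],"hand":0},
    {"dp":[0.0051,0.0001,0.0013],"rot":[0,0,0],"hand":0},
    {"dp":[0.0051,0.0001,0.0013],"rot":[0,0,0],"hand":0},
    {"dp":[0,0,0],"rot":[0,0,0],"hand":0}
  ]
}}

```text
time: 22.53
tool_pos: [0.6648, 0.0515, 0.1618]
ee_rot: [0.485, 0.48, 0.629, -0.372]
wrist_force: [-0.4, 0.8, -1.7]
gripper_width: 0.141
grasp_force: 78.2
```

Emit:
{"name": "carry_out", "arguments": {
  "rows": [
    {"dp":[-0.0006,-0.0017,0.0024],"rot":[0,0,0],"hand":0},
    {"dp":[-0.0006,-0.0017,0.0024],"rot":[0,0,0],"hand":0},
    {"dp":[-0.0006,-0.0017,0.0024],"rot":[0,0,0],"hand":0},
    {"dp":[-0.0006,-0.0017,0.0024],"rot":[0,0,0],"hand":0},
    {"dp":[-0.0006,-0.0017,0.0024],"rot":[0,0,0],"hand":0},
    {"dp":[-0.0006,-0.0017,0.0024],"rot":[0,0,0],"hand":0},
    {"dp":[-0.0006,-0.0017,0.0024],"rot":[0,0,0],"hand":0},
    {"dp":[-0.0006,-0.0017,0.0024],"rot":[0,0,0],"hand":0},
    {"dp":[-0.0006,-0.0017,0.0024],"rot":[0,0,0],"hand":0},
    {"dp":[0,0,0],"rot":[0,0,0],"hand":0}
  ]
}}

```text
time: 23.37
tool_pos: [0.6558, 0.025, 0.1633]
ee_rot: [0.485, 0.481, 0.628, -0.372]
wrist_force: [0.3, 0.2, -0.5]
gripper_width: 0.144
grasp_force: 78.2
```

```bash
python3 - <<'E'
from ik import *
g=grab("top");beads(g,P0,amin=3)
print("scene");h=grab("scene");beads(h,P0,amin=3)
route([(27,-40,.12,9)])
E
```

```text
o 28 [213. 190.] [0.56  0.166] [-18.7  47.7]
b 89 [242. 172.] [0.6001 0.0956] [ -9.6 -32.8]
b 52 [231. 175.] [0.5928 0.1224] [-5.8 -5.2]
b 92 [235. 188.] [0.5625 0.1139] [-37.   -1.2]
scene
o 4 [334. 229.] [0.6128 0.1424] [20.6  5.3]
b 80 [313. 226.] [0.5859 0.1008] [-20.6 -22.5]
b 38 [326. 227.] [0.6037 0.1254] [ 5.4 -6.8]
t 23.4667 tcp [0.6562 0.0257 0.1631] tip [0.6359 0.1001 0.0535] sieve mm [ 25.1 -42.7] tilt 75.4 az 105.4 q [-0.98  1.02  0.55  1.89  0.89  1.07 -1.04] F [ 0.5 -0.3  0.7] w 0.141
(27, -40, 0.12) 9 x [-0.0071, 0.0002, -0.0022]
```

Emit:
{"name": "carry_out", "arguments": {
  "rows": [
    {"dp":[-0.0071,0.0002,-0.0022],"rot":[0,0,0],"hand":0},
    {"dp":[-0.0071,0.0002,-0.0022],"rot":[0,0,0],"hand":0},
    {"dp":[-0.0071,0.0002,-0.0022],"rot":[0,0,0],"hand":0},
    {"dp":[-0.0071,0.0002,-0.0022],"rot":[0,0,0],"hand":0},
    {"dp":[-0.0071,0.0002,-0.0022],"rot":[0,0,0],"hand":0},
    {"dp":[-0.0071,0.0002,-0.0022],"rot":[0,0,0],"hand":0},
    {"dp":[-0.0071,0.0002,-0.0022],"rot":[0,0,0],"hand":0},
    {"dp":[-0.0071,0.0002,-0.0022],"rot":[0,0,0],"hand":0},
    {"dp":[-0.0071,0.0002,-0.0022],"rot":[0,0,0],"hand":0}
  ]
}}

```text
time: 24.22
tool_pos: [0.6572, 0.0293, 0.2308]
ee_rot: [0.485, 0.481, 0.628, -0.372]
wrist_force: [1.0, 0.2, -0.3]
gripper_width: 0.147
grasp_force: 78.2
```

Emit:
{"name": "carry_out", "arguments": {
  "rows": [
    {"dp":[-0.02,0,0.02],"rot":[0,0,0],"hand":0},
    {"dp":[-0.02,0,0.02],"rot":[0,0,0],"hand":0},
    {"dp":[-0.02,0,0.02],"rot":[0,0,0],"hand":0},
    {"dp":[0,0,0.03],"rot":[0,0,0],"hand":0},
    {"dp":[0,0,0.03],"rot":[0,0,0],"hand":0},
    {"dp":[0,0,0.03],"rot":[0,0,0],"hand":0},
    {"dp":[0,0,0],"rot":[0,0,0],"hand":0},
    {"dp":[0,0,0],"rot":[0,0,0],"hand":0}
  ]
}}

```text
time: 24.88
tool_pos: [0.6983, -0.1278, 0.2507]
ee_rot: [0.485, 0.481, 0.627, -0.373]
wrist_force: [0.1, 0.6, -0.4]
gripper_width: 0.143
grasp_force: 78.2
```

```bash
python3 - <<'E'
from ik import *
rs();g=grab("top");beads(g,P0,amin=3);h=grab("scene")
a=cv2.resize(g["frame"][138:212,190:265],(420,414),interpolation=2);b=cv2.resize(h["frame"][190:264,285:360],(380,374),interpolation=2)
b=cv2.copyMakeBorder(b,0,40,0,0,cv2.BORDER_CONSTANT);cv2.imwrite("pics/m8.png",np.hstack([a,b])[...,::-1])
E
```

```text
t 24.8833 tcp [ 0.6983 -0.1278  0.2507] tip [ 0.6783 -0.0535  0.141 ] sieve mm [   3.5 -200.6] tilt 75.5 az 105.3 q [-0.82  0.9   0.66  1.96  1.11  0.94 -1.  ] F [ 0.1  0.6 -0.4] w 0.143
o 28 [213. 190.] [0.56  0.166] [-18.7  47.7]
b 96 [242. 172.] [0.6    0.0959] [ -9.6 -32.4]
b 98 [230. 174.] [0.5961 0.1256] [-1.4 -3.6]
b 98 [235. 188.] [0.5627 0.1135] [-36.9  -1.6]
```

View pics/m8.png

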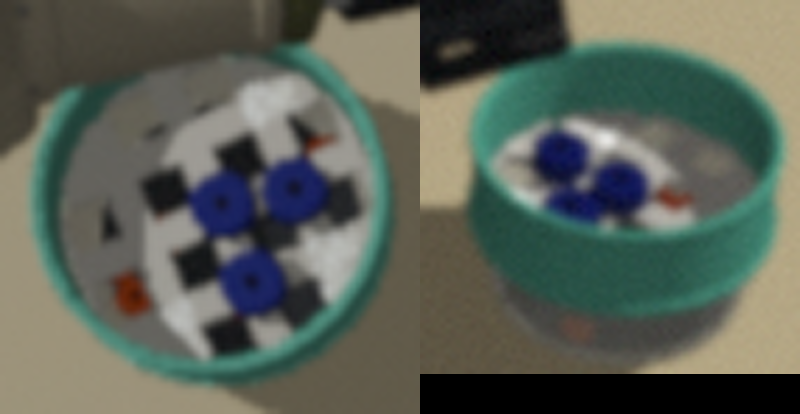

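The left view shows an orange patch at (130,293) and a sliver at (320,140). The right view shows a patch at (675,198) and a bead in the pan at (577,328). I need to check by triangulation whether the first patch is in the pan or on the plate.

```bash
python3 - <<'E'
from ik import *
g=grab("top");h=grab("scene");H=hsv(h);Hg=hsv(g)
m=cv2.inRange(H,(0,120,50),(16,255,255));n,l,st,ce=cv2.connectedComponentsWithStats(m)
print("scene orange",[(st[i,4],ce[i].round(1).tolist()) for i in range(1,n) if 285<ce[i][0]<360 and 190<ce[i][1]<265])
m=cv2.inRange(Hg,(0,120,50),(16,255,255));n,l,st,ce=cv2.connectedComponentsWithStats(m)
for i in range(1,n):
    if 195<ce[i][0]<262 and 138<ce[i][1]<208: print("top",st[i].tolist(),ce[i].round(1))
for z in (.06,.04,.015,.01): 
    X=ray(g,[[213.3,190.4]],z); print(z,X.round(4),"scene px",proj(h,X).round(1))
print(Hg[184:197,206:222,0]); 
E
```

```text
scene orange [(np.int32(9), [334.6, 229.0])]
top [245, 163, 3, 2, 4] [245.8 163.2]
top [211, 187, 6, 7, 33] [213.1 190.2]
0.06 [[0.5595 0.1649 0.06  ]] scene px [[329.6 213.7]]
0.04 [[0.5626 0.1679 0.04  ]] scene px [[330.8 220.3]]
0.015 [[0.5666 0.1716 0.015 ]] scene px [[332.2 228.4]]
0.01 [[0.5673 0.1724 0.01  ]] scene px [[332.5 230. ]]
[[20 21 20 25 25 25 20 20 15 23 23 23 23 23 25 15]
 [20 20 20 21 26 15 14 14 17 26 23 23 23 23 26 18]
 [20 20 17 17 14 11  8  9 11 21 21 23 23 26 23 25]
 [20 21 21 11  8  7  7  7  7 12 19 23 23 27 23 21]
 [26 23 21 13  9  7  9  8  8  8 19 23 26 26 23 26]
 [23 27 22 17 10  8  9  9  8  8 13 23 23 27 30 23]
 [23 23 23 19 12  9  9  9  6  7  9 19 27 27 23 26]
 [35 21 22 18  9  8  9  8  9  8  7 14 23 26 26 25]
 [49 26 24 18 11  8  9  9  9  8  7 11 23 26 30 36]
 [74 45 27 22 15 10  8  8  8  7  8 16 25 30 30 38]
 [80 75 49 25 23 16 12  9  9 10 15 19 30 30 38 40]
 [81 81 76 46 25 24 19 14 15 20 21 25 30 30 38 50]
 [78 82 81 77 57 36 30 26 26 30 25 26 25 25 38 40]]
```

Triangulation puts the patch at z ≈ 0.012, in the pan: had it been on the plate, the scene view would show orange at (330,214), and it doesn't. All five have dropped, so the stick goes back.

```bash
python3 - <<'E'
from ik import *
s,R,tip=rs();p=s["tool_pos"];q=s["joint_positions"]
R1,p1=plan(R,p,(.53,-.05,.24),112,5,18)
R2,p2=plan(R1,p1,(.442,-.0895,.16),155,0,12)
q,e=ik((.53,-.05,.24),112,5,q);print(q.round(2),e);q,e=ik((.442,-.0895,.16),155,0,q);print(q.round(2),e)
E
```

```text
t 25.0833 tcp [ 0.6995 -0.124   0.2501] tip [ 0.6791 -0.0496  0.1405] sieve mm [   5.8 -197.3] tilt 75.4 az 105.4 q [-0.82  0.9   0.66  1.96  1.11  0.94 -1.  ] F [ 0.3  0.4 -0.7] w 0.147
18 rows dp [ 0.0017 -0.0071  0.0023] rot [-0.26  3.9  -0.3 ] end tip [ 0.5304 -0.0495  0.2393] min tip z, tcp z [0.144 0.204]
12 rows dp [0.0034 0.0001 0.0074] rot [-0.16  0.4  -3.59] end tip [ 0.4413 -0.0896  0.1598] min tip z, tcp z [0.16  0.113]
[ 0.2   0.43 -0.08  1.92  0.16  0.76  0.4 ] 1.2848770325331077e-05
[ 0.39  0.55 -0.34  2.01  0.3   0.63  0.98] 3.3505908058274633e-06
```

Emit:
{"name": "carry_out", "arguments": {
  "rows": [
    {"dp":[0.0017,-0.0071,0.0023],"rot":[-0.26,3.9,-0.3],"hand":0},
    {"dp":[0.0017,-0.0071,0.0023],"rot":[-0.26,3.9,-0.3],"hand":0},
    {"dp":[0.0017,-0.0071,0.0023],"rot":[-0.26,3.9,-0.3],"hand":0},
    {"dp":[0.0017,-0.0071,0.0023],"rot":[-0.26,3.9,-0.3],"hand":0},
    {"dp":[0.0017,-0.0071,0.0023],"rot":[-0.26,3.9,-0.3],"hand":0},
    {"dp":[0.0017,-0.0071,0.0023],"rot":[-0.26,3.9,-0.3],"hand":0},
    {"dp":[0.0017,-0.0071,0.0023],"rot":[-0.26,3.9,-0.3],"hand":0},
    {"dp":[0.0017,-0.0071,0.0023],"rot":[-0.26,3.9,-0.3],"hand":0},
    {"dp":[0.0017,-0.0071,0.0023],"rot":[-0.26,3.9,-0.3],"hand":0}
  ]
}}

```text
time: 25.83
tool_pos: [0.6404, -0.152, 0.2283]
ee_rot: [0.274, 0.545, 0.765, -0.207]
wrist_force: [-0.5, -0.7, -1.0]
gripper_width: 0.147
grasp_force: 78.2
```

Emit:
{"name": "carry_out", "arguments": {
  "rows": [
    {"dp":[0.0017,-0.0071,0.0023],"rot":[-0.26,3.9,-0.3],"hand":0},
    {"dp":[0.0017,-0.0071,0.0023],"rot":[-0.26,3.9,-0.3],"hand":0},
    {"dp":[0.0017,-0.0071,0.0023],"rot":[-0.26,3.9,-0.3],"hand":0},
    {"dp":[0.0017,-0.0071,0.0023],"rot":[-0.26,3.9,-0.3],"hand":0},
    {"dp":[0.0017,-0.0071,0.0023],"rot":[-0.26,3.9,-0.3],"hand":0},
    {"dp":[0.0017,-0.0071,0.0023],"rot":[-0.26,3.9,-0.3],"hand":0},
    {"dp":[0.0017,-0.0071,0.0023],"rot":[-0.26,3.9,-0.3],"hand":0},
    {"dp":[0.0017,-0.0071,0.0023],"rot":[-0.26,3.9,-0.3],"hand":0},
    {"dp":[0.0017,-0.0071,0.0023],"rot":[-0.26,3.9,-0.3],"hand":0},
    {"dp":[0,0,0],"rot":[0,0,0],"hand":0}
  ]
}}

```text
time: 26.67
tool_pos: [0.5768, -0.1742, 0.2041]
ee_rot: [0.036, 0.562, 0.826, -0.025]
wrist_force: [-0.1, -0.6, 0.0]
gripper_width: 0.141
grasp_force: 78.2
```

Emit:
{"name": "carry_out", "arguments": {
  "rows": [
    {"dp":[0,0,0],"rot":[0,0,0],"hand":0},
    {"dp":[0,0,0],"rot":[0,0,0],"hand":0},
    {"dp":[0,0,0],"rot":[0,0,0],"hand":0}
  ]
}}

```text
time: 26.92
tool_pos: [0.5786, -0.1688, 0.2037]
ee_rot: [0.037, 0.559, 0.828, -0.025]
wrist_force: [-0.5, -0.4, -0.5]
gripper_width: 0.148
grasp_force: 78.2
```

```bash
python3 - <<'E'
from ik import *
s,R,tip=rs();p=s["tool_pos"]
R2,p2=plan(R,p,(.442,-.0895,.16),155,0,14)
beads(grab("top"),P0,amin=3)
E
```

```text
t 26.9167 tcp [ 0.5786 -0.1688  0.2037] tip [ 0.5302 -0.049   0.2393] sieve mm [-130.8 -138.1] tilt 5.2 az 112.0 q [ 0.17  0.43 -0.03  1.93  0.14  0.75  0.42] F [-0.5 -0.4 -0.5] w 0.148
14 rows dp [0.0029 0.0001 0.0064] rot [-0.14  0.35 -3.07] end tip [ 0.4415 -0.0892  0.1593] min tip z, tcp z [0.159 0.112]
o 28 [213. 190.] [0.56  0.166] [-18.7  47.7]
b 97 [242. 172.] [0.6   0.096] [ -9.5 -32.3]
b 98 [230. 174.] [0.5961 0.1256] [-1.4 -3.6]
b 100 [235. 188.] [0.5627 0.1136] [-36.9  -1.5]
```

Emit:
{"name": "carry_out", "arguments": {
  "rows": [
    {"dp":[0.0029,0.0001,0.0064],"rot":[-0.14,0.35,-3.07],"hand":0},
    {"dp":[0.0029,0.0001,0.0064],"rot":[-0.14,0.35,-3.07],"hand":0},
    {"dp":[0.0029,0.0001,0.0064],"rot":[-0.14,0.35,-3.07],"hand":0},
    {"dp":[0.0029,0.0001,0.0064],"rot":[-0.14,0.35,-3.07],"hand":0},
    {"dp":[0.0029,0.0001,0.0064],"rot":[-0.14,0.35,-3.07],"hand":0},
    {"dp":[0.0029,0.0001,0.0064],"rot":[-0.14,0.35,-3.07],"hand":0},
    {"dp":[0.0029,0.0001,0.0064],"rot":[-0.14,0.35,-3.07],"hand":0}
  ]
}}

```text
time: 27.55
tool_pos: [0.5701, -0.1541, 0.1573]
ee_rot: [0.019, 0.393, 0.919, -0.013]
wrist_force: [-1.0, 0.2, -0.7]
gripper_width: 0.144
grasp_force: 78.2
```

Emit:
{"name": "carry_out", "arguments": {
  "rows": [
    {"dp":[0.0029,0.0001,0.0064],"rot":[-0.14,0.35,-3.07],"hand":0},
    {"dp":[0.0029,0.0001,0.0064],"rot":[-0.14,0.35,-3.07],"hand":0},
    {"dp":[0.0029,0.0001,0.0064],"rot":[-0.14,0.35,-3.07],"hand":0},
    {"dp":[0.0029,0.0001,0.0064],"rot":[-0.14,0.35,-3.07],"hand":0},
    {"dp":[0.0029,0.0001,0.0064],"rot":[-0.14,0.35,-3.07],"hand":0},
    {"dp":[0.0029,0.0001,0.0064],"rot":[-0.14,0.35,-3.07],"hand":0},
    {"dp":[0.0029,0.0001,0.0064],"rot":[-0.14,0.35,-3.07],"hand":0},
    {"dp":[0,0,0],"rot":[0,0,0],"hand":0},
    {"dp":[0,0,0],"rot":[0,0,0],"hand":0},
    {"dp":[0,0,0],"rot":[0,0,0],"hand":0}
  ]
}}

```text
time: 28.38
tool_pos: [0.5554, -0.1432, 0.1126]
ee_rot: [0.0, 0.218, 0.976, 0.0]
wrist_force: [-0.3, 0.5, -0.4]
gripper_width: 0.148
grasp_force: 78.2
```

```bash
python3 - <<'E'
from ik import *
s,R,tip=rs();p=s["tool_pos"]
R2,p2=plan(R,p,(.442,-.0895,.06),155,0,6)
plan(R2,p2,(.442,-.0895,.0355),155,0,5)
E
```

```text
t 28.3833 tcp [ 0.5554 -0.1432  0.1126] tip [ 0.4418 -0.0899  0.1595] sieve mm [-228.2 -140.9] tilt 0.0 az 154.8 q [ 0.35  0.54 -0.28  2.02  0.25  0.61  1.03] F [-0.3  0.5 -0.4] w 0.148
6 rows dp [0.     0.0001 0.0166] rot [ 0.01  0.01 -0.03] end tip [ 0.442  -0.0896  0.06  ] min tip z, tcp z [0.06  0.013]
5 rows dp [-0.      0.      0.0049] rot [-0. -0.  0.] end tip [ 0.4419 -0.0896  0.0355] min tip z, tcp z [ 0.036 -0.011]
```

Emit:
{"name": "carry_out", "arguments": {
  "rows": [
    {"dp":[0,0.0001,0.0166],"rot":[0,0,0],"hand":0},
    {"dp":[0,0.0001,0.0166],"rot":[0,0,0],"hand":0},
    {"dp":[0,0.0001,0.0166],"rot":[0,0,0],"hand":0},
    {"dp":[0,0.0001,0.0166],"rot":[0,0,0],"hand":0},
    {"dp":[0,0.0001,0.0166],"rot":[0,0,0],"hand":0},
    {"dp":[0,0.0001,0.0166],"rot":[0,0,0],"hand":0},
    {"dp":[0,0,0],"rot":[0,0,0],"hand":0},
    {"dp":[0,0,0],"rot":[0,0,0],"hand":0}
  ]
}}

```text
time: 29.05
tool_pos: [0.5552, -0.1428, 0.0126]
ee_rot: [-0.0, 0.218, 0.976, 0.0]
wrist_force: [0.3, 0.6, -0.3]
gripper_width: 0.148
grasp_force: 78.2
```

Emit:
{"name": "carry_out", "arguments": {
  "rows": [
    {"dp":[0,0,0.0049],"rot":[0,0,0],"hand":0},
    {"dp":[0,0,0.0049],"rot":[0,0,0],"hand":0},
    {"dp":[0,0,0.0049],"rot":[0,0,0],"hand":0},
    {"dp":[0,0,0.0049],"rot":[0,0,0],"hand":0},
    {"dp":[0,0,0.003],"rot":[0,0,0],"hand":0},
    {"dp":[0,0,0.0015],"rot":[0,0,0],"hand":0},
    {"dp":[0,0,0],"rot":[0,0,0],"hand":0},
    {"dp":[0,0,0],"rot":[0,0,0],"hand":0}
  ]
}}

```text
time: 29.72
tool_pos: [0.5551, -0.1432, -0.0115]
ee_rot: [0.0, 0.218, 0.976, 0.001]
wrist_force: [0.5, -0.0, -1.1]
gripper_width: 0.148
grasp_force: 78.2
```

```bash
python3 -c "
from h import *
rs()"
```

```text
t 29.7167 tcp [ 0.5551 -0.1432 -0.0115] tip [ 0.4415 -0.0899  0.0356] sieve mm [-228.5 -140.8] tilt -0.0 az 154.9 q [ 0.27  0.73 -0.18  2.08  0.34  0.35  0.95] F [ 0.5 -0.  -1.1] w 0.148
```

Emit:
{"name": "carry_out", "arguments": {
  "rows": [
    {"dp":[0,0,0.0007],"rot":[0,0,0],"hand":0},
    {"dp":[0,0,0],"rot":[0,0,0],"hand":0},
    {"dp":[0,0,0],"rot":[0,0,0],"hand":0.018},
    {"dp":[0,0,0],"rot":[0,0,0],"hand":0.025},
    {"dp":[0,0,0],"rot":[0,0,0],"hand":0.04},
    {"dp":[0,0,0],"rot":[0,0,0],"hand":0.06},
    {"dp":[0,0,0],"rot":[0,0,0],"hand":0.085},
    {"dp":[0,0,0],"rot":[0,0,0],"hand":0.085},
    {"dp":[0,0,0],"rot":[0,0,0],"hand":0.085},
    {"dp":[0,0,0],"rot":[0,0,0],"hand":0.085}
  ],
  "force": 20
}}

```text
time: 30.55
tool_pos: [0.5552, -0.1432, -0.0121]
ee_rot: [0.0, 0.218, 0.976, 0.001]
wrist_force: [0.3, 0.1, -0.5]
gripper_width: 1.0
grasp_force: 0.0
```

Emit:
{"name": "carry_out", "arguments": {
  "rows": [
    {"dp":[0,0,0],"rot":[0,0,0],"hand":0.085},
    {"dp":[0,0,-0.005],"rot":[0,0,0],"hand":0.085},
    {"dp":[0,0,-0.01],"rot":[0,0,0],"hand":0.085},
    {"dp":[0,0,-0.02],"rot":[0,0,0],"hand":0.085},
    {"dp":[0,0,-0.03],"rot":[0,0,0],"hand":0.085},
    {"dp":[0,0,-0.03],"rot":[0,0,0],"hand":0.085},
    {"dp":[0,0,-0.03],"rot":[0,0,0],"hand":0.085},
    {"dp":[0,0,-0.03],"rot":[0,0,0],"hand":0.085},
    {"dp":[0,0,0],"rot":[0,0,0],"hand":0.085},
    {"dp":[0,0,0],"rot":[0,0,0],"hand":0.085}
  ]
}}

```text
time: 31.38
tool_pos: [0.5561, -0.1438, 0.1455]
ee_rot: [0.002, 0.218, 0.976, 0.0]
wrist_force: [-1.0, 0.3, -0.7]
gripper_width: 0.998
grasp_force: 0.0
```

```bash
python3 - <<'E'
from h import *
s,R,t=rs();g=grab("wrist");H=hsv(g)
u=np.array([-.9035,.4285,0]);o=np.array([.565,-.1455,.035])
print("start-pose pred tip,shoulder,end",proj(g,[o+u*.135,o+u*.055,o-u*.055]).round(1).tolist())
m=cv2.inRange(H,(12,100,85),(24,255,255));m[:,:235]=0;m[:,335:]=0
n,l,st,ce=cv2.connectedComponentsWithStats(m);i=1+np.argmax(st[1:,4]);print(st[i])
for y in (st[i,1]+3,90,130,160,200,240,st[i,1]+st[i,3]-3):
    x=np.where(l[y]==i)[0]; print(y,x.min() if len(x) else 0,x.max() if len(x) else 0)
beads(grab("top"),P0,amin=3)
E
```

```text
t 31.3833 tcp [ 0.5561 -0.1438  0.1455] tip [ 0.4423 -0.0904  0.192 ] sieve mm [-227.9 -141.5] tilt 0.2 az 154.8 q [ 0.37  0.5  -0.3   1.99  0.23  0.68  1.05] F [-1.   0.3 -0.7] w 0.998
start-pose pred tip,shoulder,end [[284.8, 50.1], [284.2, 145.9], [283.6, 253.2]]
[ 275   48   15  207 2394]
51 280 287
90 278 287
130 279 287
160 276 289
200 276 289
240 276 288
252 275 287
o 28 [213. 190.] [0.56  0.166] [-18.7  47.7]
b 97 [242. 172.] [0.5998 0.0959] [ -9.7 -32.4]
b 98 [230. 174.] [0.5961 0.1256] [-1.4 -3.6]
b 100 [235. 188.] [0.5627 0.1136] [-36.9  -1.5]
```

The stick is back within about 1 mm of its start pose, the plate holds only the three blue beads, and the arm is clear.

```bash
python3 -c "
from station import *
print(job_done())"
```

```text
the job is handed in; nothing more can be done
None
```

I handed the job in with all five orange beads dropped into the pan, the three blue ones left on the plate, and the stick back on its rest within about 1 mm of its start. The hand-in gave no verdict, so this rests on my last camera measurements.

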